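# Lift a freshly waxed carved roundel onto its drying rack with a spatula

## Robot

A 6-joint arm with a two-finger parallel gripper is mounted at the origin on the work surface. World frame = base frame: x ahead of the robot, y to its left, z up, the work surface at z = 0. Lengths are in m, angles in rad, forces in N, time in s.
With the tool pointing down it reaches from about 0.35 to 0.85 m from the base axis. Payload 8.1 kg.
Tool frame: the origin (TCP) lies between the finger pads; the fingertips stand 11 mm ahead of it and the grasp point (between the pads) lies 8 mm behind it; y points along the fingers, x is the direction in which the jaws open and shut, and the axes are right-handed (so a half turn about y gives the same grasp; the last joint's range is limited). The gripper opens to 93 mm and grips with 3 to 60 N. Pads are 15 mm wide; open, the fingers measure 128 mm over their backs; the gripper's body (75 mm by 188 mm) begins 65 mm behind the grasp point.
Start: joints at [-1.194, 0.13, 1.488, -0, 1.523, -0.085], TCP at [0.267, -0.537, 0.197] pointing down, gripper open.
Joint ranges: [-2.96, 2.96], [-0.89, 2.26], [0.02, 2.5], [-1.34, 4.48], [0, 2.73], [-2.66, 2.66]. Speed limits (rad/s): [2.39, 2.39, 2.79, 3.14, 3.14, 3.14].

## Interface

Orientations are given as a rotation vector (axis times angle).
In Python, from plant import readout, optics, robot gives the robot as it stands.
- The arm moves only by the shell command python3 -m creep 'ROWS' [FORCE]. ROWS is JSON, a list that holds one entry, the list of rows, each a list of 7 numbers: the closure, from 0 (fully open) to 1 (shut), then the shift along the tool's x, y, z in cm, then the turn, a rotation vector about the tool's x, y, z in degrees. In form: [[[grip, x, y, z, wx, wy, wz], ...]]. A call has exactly 8 rows; each row shifts and turns the pose as measured when the row begins, along the tool's axes as they then stand; what a row does not reach is not made up. A row lasts 1/10 s, in which the tool goes at most 50 mm and 8.59 degrees, less where a joint would pass 70% of its speed; a pose out of reach is approached as far as the arm can. A call is refused whole if a number of a shift passes 5 or a number of a turn 8.59, either way. A call with a gripper value outside its range is refused whole. The fingers move at their own pace and stop on an object; FORCE is the grip in N (left out, the last holds). Time passes only in rows, so rows that do not move let the fingers close, or fill a call up. It gives the time, the measured TCP pose, the force and the opening at its end, in the units of the state.
- readout.read_state(): the state, without advancing time (a new reading comes with each control period).
- optics.read_camera(name): name is "side" or "top" or "wrist"; returns a dict with "frame" (400x640x3 uint8, red, green, blue), "depth" (400x640 float32, m along the optical axis (not along the pixel's ray), 0 where there is no reading), "intrinsics" (3x3 intrinsics, pixels), "R" (3x3) and "t" (3): a world point X has camera coordinates R X + t. Camera axes: x right, y down, z forward; pixel columns grow to the right and rows downward; lengths in m; the calibration is good to about 2 mm. A picture is of the moment at which its call begins.
- robot.close_job(): hands the job in, once; it reports no verdict.
The state is a dict: "t": time; "q": joint angles; "dq": joint speeds; "joint_torque": joint torques, N m; "tool_pos": TCP position; "orientation": TCP orientation; "force": force on the tool from outside, world axes, zero at the start; "wrist_torque": the same for the moment, N m; "opening": finger opening in m.
Only numpy, scipy, OpenCV 4.12 (cv2) and the standard library are available. Lean on these libraries where they do the work, as an engineer would, in place of code of your own. Each camera call takes 0.05 s, during which the arm holds its last target. There are 200 camera calls.

## Task

The round carving on the board has wet wax on it, so the gripper must not touch it: slide the spatula under it, using the board's two stop dowels to hold it, lift it off on the blade without tipping or dropping it, and lower it gently, flat and centred, onto the two rails of the drying rack. Draw the spatula out and lay it back blade-flat on the bench, let go of it, and leave the lamp, the wax tin, the gouge and the mallet undisturbed.

Things in the scene. Friction and masses are not known exactly. Their poses are not given: they have to be found in the camera images.
- roundel: Carved wooden disc, 124 mm diameter, 12 mm thick (14 with the relief), about 100 g, lying flat and face up on the board; origin at the centre of its underside, z up. The underside is flat to 52 mm radius, then bevelled, rising 4 mm by 62 mm radius, so that a thin blade can start under the rim. Fresh wax: the gripper must not touch it.
- board: Fixed plywood carving board, 220 x 180 mm, x axis away from the robot and to its left (yaw 0.75 to 1.1 rad): it spans x = -110 to +110, y = -90 to +90 mm; its top is 20 mm above this origin (z up), which may lie up to 6 mm below the bench top. Two fixed stop dowels, 16 mm diameter, rise 22 mm above the board's top at x = 80.6, y = +35 and -35 mm.
- board_top (a point): Point on the board's top surface above the board's origin, axes as the board's. The roundel starts short of the dowels; pushed along +x it comes to rest against both, its centre at x = 20, y = 0 mm.
- lamp: Fixed strip lamp over the near part of the board; same origin and axes as the board. One 16 mm post at x = -85, y = -120 mm, 140 mm tall, with a foot 50 mm across and 12 mm high, carries a level white bar (see point lamp_bar) whose +y end is free. Do not bump it.
- lamp_bar (a point): Centre of the lamp bar's underside, axes as the board's, 110 mm above the board's top. The bar is 45 mm (x) by 215 mm (y) by 28 mm thick. The spatula's handle goes beneath it; a gripper upright over the handle would hit it, one leaning back (its body away from the blade) does not.
- spatula: Loose cranked spatula, 120 g. Origin: centre of the blade's underside; x to the tip, z up. Steel blade x = -45 to +45 mm, 60 mm wide, 2 mm thick. A thin neck rises to a straight wooden handle, 18 mm wide (y), 20 mm deep, centre line from x = -58, z = 22 to x = -152, z = 56 mm. It starts blade flat on the bench, tip away from the robot, and stands by itself.
- spatula_grip (a point): Point on the handle's centre line 65 mm from its front end: x = -119, y = 0, z = 44 mm in the spatula's frame; same axes as the spatula.
- spatula_tip (a point): Middle of the blade's front edge at its underside, x = +45 mm; same axes as the spatula.
- rack: Fixed dark wooden drying rack, origin at the centre of its underside on the bench, x away from the robot and to its left (yaw 0.75 to 1.1 rad). Two rails along x = -55 to +55 mm, 14 mm thick, centred at y = +46 and -46 mm (78 mm clear between), tops 50 mm above the bench. Between them only a foot 8 mm high: the blade can go down between the rails and be drawn out to -x.
- rack_top (a point): Centre of the rack at the height of the rail tops (50 mm); the roundel's underside comes to rest here. Axes as the rack's.
- wax_tin: Bystander: loose blue round tin, 68 mm diameter, 50 mm high, origin at the centre of its underside.
- gouge: Bystander: loose wood gouge lying along its x, x = -90 to +100 mm, up to 24 mm high; origin on the bench.
- mallet: Bystander: loose wooden carver's mallet lying flat; handle x = -125 to +5 mm, head x = 5 to 65 mm, 95 mm wide (y), 50 mm high; origin on the bench.
There are look-alikes about, which are no part of the job. Of the things that look like the spatula, take the one that is farthest to the robot's left at the start. Several things have the shape of the roundel; the one meant has the colours described above.

How it is judged:
By the outcome, as a careful person would: the job done as asked, in the order asked, and still so for the second after the job is handed in, with the robot touching nothing.
It also fails if it takes over 72 s, if anything falls off the work surface, if the arm or the gripper's body presses on something with over 40 N, if the wrist force passes 120 N, or if a joint passes its speed limit or range.

## Working session

There is one attempt and no reset: what is moved stays moved. The work goes in short steps, Python scripts to look and compute and a shell command to move; the robot and the scene stay as the last step left them, time stands still between calls to the robot, and variables do not carry over. Pictures are saved under pics/ and viewed, about 8 in all and at most 12, crops included, and the job is handed in when it is done.

```bash
ls; mkdir -p pics
python3 - <<'E'
from plant import readout, optics
import cv2, numpy as np
print(readout.read_state())
for n in ['top','side','wrist']:
    c=optics.read_camera(n); np.savez('cam_'+n+'.npz',**c)
    cv2.imwrite(f'pics/a_{n}.png',c['frame'][:,:,::-1]); print(n,c['intrinsics'].tolist(),c['R'].round(3).tolist(),c['t'].round(3).tolist(),(c['depth']>0).mean())
E
```

```text
pics
{'t': 0.0, 'q': array([-1.19438413e+00,  1.31169769e-01,  1.48928640e+00,  1.36711073e-05,
        1.52298646e+00, -8.54113839e-02]), 'dq': array([-0.00064936,  0.00088345,  0.00066578,  0.00024081, -0.00085618,
        0.00072944]), 'joint_torque': array([ 2.99327432e-03, -5.59841180e+01, -4.91757202e+01,  7.70101044e-02,
        3.53174075e-02, -1.22102815e-04]), 'tool_pos': array([ 0.26714214, -0.53656504,  0.19587843]), 'orientation': array([-1.39183185,  0.86372999, -0.86131231]), 'force': array([-0.59102993,  0.00270743, -0.08665312]), 'wrist_torque': array([-0.04190828,  0.0327504 , -0.01923811]), 'opening': 0.09324104535382859}
top [[489.1327307215238, 0.0, 318.2944881935181], [0.0, 489.1327307215238, 196.83382352054196], [0.0, 0.0, 1.0]] [[-0.004, -1.0, 0.004], [-0.986, 0.003, -0.169], [0.169, -0.005, -0.986]] [-0.077, 0.572, 1.558] 0.996015625
side [[499.3076878496059, 0.0, 320.81019038756614], [0.0, 499.3076878496059, 199.95386438438368], [0.0, 0.0, 1.0]] [[-0.875, -0.485, 0.015], [-0.385, 0.676, -0.628], [0.294, -0.555, -0.778]] [0.476, 0.346, 1.506] 0.9959765625
wrist [[320.48151089930076, 0.0, 321.24703446132617], [0.0, 320.48151089930076, 199.16453035731985], [0.0, 0.0, 1.0]] [[0.445, -0.895, -0.002], [-0.862, -0.429, 0.27], [-0.243, -0.119, -0.963]] [-0.598, -0.031, 0.39] 0.99603125
```

View pics/a_top.png

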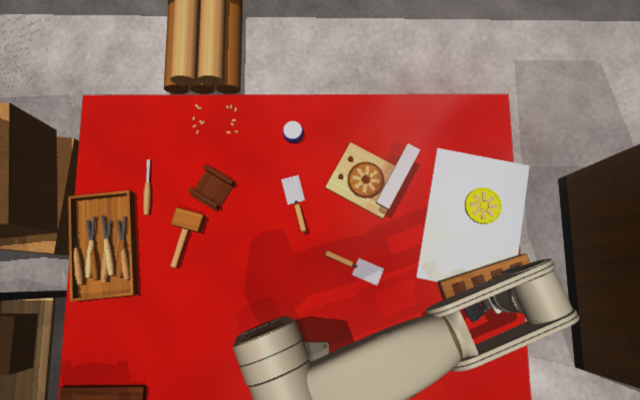

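View pics/a_side.png

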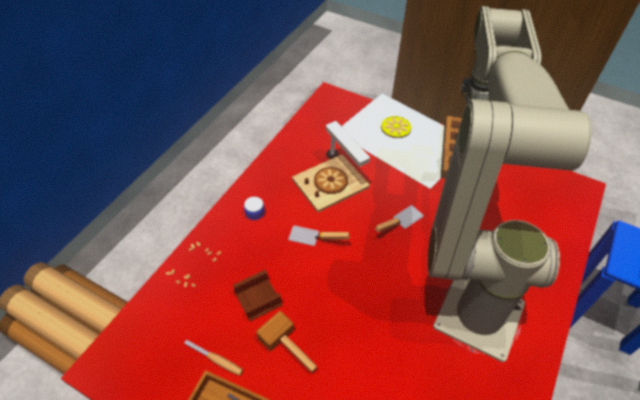

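The top view shows the target spatula (blade 292,190, handle to 304,230), the brown rack at (212,187), and the board and roundel at (366,180) with the white bar at (400,178). It also shows the tin (293,131), the mallet (183,235) and the gouge (148,187). The look-alikes are the right-hand spatula (355,267) and the yellow disc (483,205).

```bash
cat > h.py <<'E'
import numpy as np, cv2
from scipy.spatial.transform import Rotation as Ro
def load(n): return dict(np.load(f'cam_{n}.npz'))
def center(c): return -c['R'].T@c['t']
def plane(c,uv,z):
    uv=np.atleast_2d(np.asarray(uv,float)); d=np.c_[uv,np.ones(len(uv))]@np.linalg.inv(c['intrinsics']).T@c['R']
    o=center(c); return o+d*((z-o[2])/d[:,2])[:,None]
def cloud(c):
    h,w=c['depth'].shape; u,v=np.meshgrid(np.arange(w),np.arange(h))
    p=np.stack([u,v,np.ones_like(u)],-1)@np.linalg.inv(c['intrinsics']).T*c['depth'][...,None]
    return (p-c['t'])@c['R']
def proj(c,X):
    p=(np.atleast_2d(X)@c['R'].T+c['t'])@c['intrinsics'].T; return p[:,:2]/p[:,2:]
E
python3 - <<'E'
from h import *
for n in ['top','side']:
    c=load(n); P=cloud(c); hsv=cv2.cvtColor(c['frame'],cv2.COLOR_RGB2HSV)
    print(n,'cam',center(c).round(3))
    red=((hsv[...,0]<6)|(hsv[...,0]>174))&(hsv[...,1]>200)
    on=(~red)&(P[...,0]>.2)&(P[...,0]<.85)&(P[...,1]>-.35)&(P[...,1]<.5)&(P[...,2]<.2)
    k,l,s,ce=cv2.connectedComponentsWithStats(on.astype(np.uint8))
    print('table z',np.median(P[red][:,2]),P[red][:,2].std())
    for i in range(1,k):
        if s[i,4]<60: continue
        m=l==i; p=P[m]; rgb=c['frame'][m].mean(0)
        r=cv2.minAreaRect((p[:,:2]*1000).astype(np.float32))
        print(s[i].tolist(),p.mean(0).round(3),'zpct',np.percentile(p[:,2],[5,50,95]).round(3),'rect',np.round(r[0],0),np.round(r[1],0),round(r[2],1),rgb.round())
w=load('wrist'); print('wrist cam',center(w))
c=load('top'); a=c['frame'][125:245,185:435]; cv2.imwrite('pics/b.png',cv2.resize(a,None,fx=3.2,fy=3.2,interpolation=cv2.INTER_CUBIC)[:,:,::-1])
from plant import readout
s=readout.read_state(); R=Ro.from_rotvec(s['orientation']).as_matrix(); print('tool R',R.round(3)); print('cam in tool',R.T@(center(w)-s['tool_pos']), 'cam axis in tool',R.T@w['R'].T[:,2])
E
```

```text
top cam [ 0.3   -0.071  1.633]
table z -0.0002265176316577867 0.10257202039171519
[282, 120, 21, 23, 379] [0.798 0.007 0.041] zpct [0.002 0.046 0.055] rect [809.  10.] [81. 70.] 2.8 [162. 148. 158.]
[325, 120, 82, 99, 4169] [ 0.64  -0.25   0.042] zpct [-0.002  0.02   0.156] rect [ 695. -285.] [251. 329.] 61.0 [181. 138. 104.]
[144, 159, 7, 56, 249] [0.602 0.493 0.017] zpct [0.004 0.018 0.027] rect [616. 491.] [190.  18.] 0.1 [157. 120.  89.]
[189, 165, 47, 46, 1099] [0.609 0.277 0.019] zpct [0.002 0.01  0.052] rect [610. 277.] [111. 117.] 59.1 [97. 45. 24.]
[280, 174, 26, 59, 719] [0.58  0.002 0.012] zpct [-0.005  0.002  0.059] rect [556.  -5.] [203.  66.] 14.2 [188. 156. 147.]
[170, 207, 35, 61, 872] [0.468 0.357 0.041] zpct [0.018 0.045 0.055] rect [439. 374.] [113. 191.] 74.7 [163. 102.  52.]
[325, 250, 60, 36, 783] [ 0.34  -0.217  0.012] zpct [-0.004  0.003  0.057] rect [ 350. -192.] [201.  67.] 67.4 [170. 139. 131.]
side cam [0.106 0.833 1.382]
table z 0.00039997893788997656 0.08866170024157523
[327, 127, 43, 39, 625] [ 0.602 -0.304  0.151] zpct [0.134 0.153 0.159] rect [ 613. -
[... 448 characters left out ...]
0.001 0.014] zpct [-0.003  0.004  0.058] rect [559.  -8.] [203.  82.] 19.3 [186. 137. 123.]
[234, 271, 48, 49, 1218] [0.609 0.283 0.022] zpct [0.004 0.011 0.052] rect [608. 283.] [108. 113.] 58.3 [104.  44.  22.]
[256, 311, 61, 61, 1245] [0.467 0.365 0.039] zpct [0.004 0.045 0.054] rect [437. 362.] [108. 190.] 76.9 [175. 105.  51.]
[184, 339, 59, 35, 236] [0.603 0.494 0.017] zpct [-0.002  0.019  0.026] rect [620. 491.] [198.  18.] 0.2 [198. 125.  92.]
wrist cam [ 0.33411785 -0.5025629   0.38308245]
tool R [[ 0.446 -0.001  0.895]
 [-0.895  0.001  0.446]
 [-0.001 -1.     0.   ]]
cam in tool [-0.00100942 -0.18695609  0.07516567] cam axis in tool [-1.07583443e-04  9.62742130e-01 -2.70421114e-01]
```

View pics/b.png

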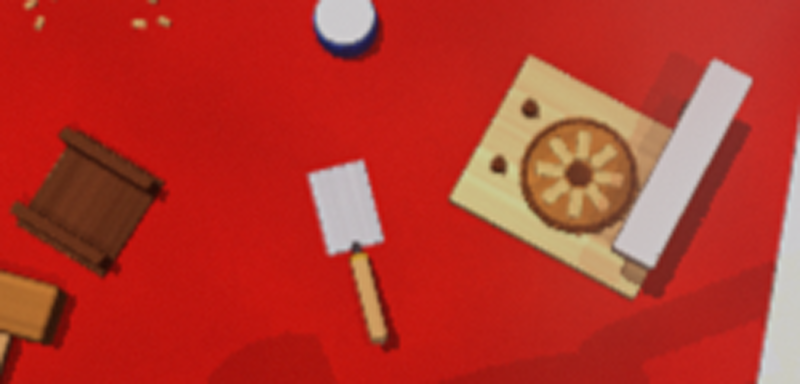

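Run:
```python
from h import *
for n in ['top','side']:
    c=load(n); P=cloud(c); hsv=cv2.cvtColor(c['frame'],cv2.COLOR_RGB2HSV).astype(int); H,S,V=hsv[...,0],hsv[...,1],hsv[...,2]
    box=lambda x0,x1,y0,y1:(P[...,0]>x0)&(P[...,0]<x1)&(P[...,1]>y0)&(P[...,1]<y1)
    red=((H<6)|(H>174))&(S>200)
    # board
    b=box(.5,.82,-.38,-.08)
    ply=b&(H>14)&(H<32)&(S>50)&(V>100)&(P[...,2]<.03)
    k,l,s,_=cv2.connectedComponentsWithStats(ply.astype(np.uint8)); m=l==1+np.argmax(s[1:,4])
    zb=np.median(P[m][:,2]); print(n,'board z',zb,m.sum())
    v,u=np.nonzero(m); q=plane(c,np.c_[u,v],zb)[:,:2]*1000
    r=cv2.minAreaRect(q.astype(np.float32)); print(' board rect',np.round(r[0],1),np.round(r[1],1),round(r[2],2)); print(cv2.boxPoints(r).round(1).tolist())
    # lamp bar
    m=b&(P[...,2]>.135)&(P[...,2]<.18)&(S<60); zt=np.median(P[m][:,2]); v,u=np.nonzero(m)
    r=cv2.minAreaRect((plane(c,np.c_[u,v],zt)[:,:2]*1000).astype(np.float32)); print(' bar z',zt,np.round(r[0],1),np.round(r[1],1),round(r[2],2))
    # roundel
    m=b&(P[...,2]>zb+.008)&(P[...,2]<zb+.018)&(~ply)&(S>60)&~red
    k,l,s,_=cv2.connectedComponentsWithStats(m.astype(np.uint8)); m=l==1+np.argmax(s[1:,4])
    v,u=np.nonzero(m); q=plane(c,np.c_[u,v],zb+.012)[:,:2]*1000; (cc,rr)=cv2.minEnclosingCircle(q.astype(np.float32)); print(' roundel',np.round(cc,1),round(rr,1),'z',np.median(P[m][:,2]), q.mean(0).round(1))
    # dowels
    m=b&(V<110)&(S>60)&~red&(P[...,2]>zb+.01)&(P[...,2]<zb+.03)
    k,l,s,ce=cv2.connectedComponentsWithStats(m.astype(np.uint8))
    for i in range(1,k):
        if 4<s[i,4]<60: print(' dowel?',plane(c,ce[i],zb+.018)[0].round(4),s[i,4],P[l==i][:,2].max().round(3))
    # spatula
    b=box(.38,.72,-.09,.07)
    m=b&(S<70)&(V>120)&(P[...,2]<.02); v,u=np.nonzero(m); q=plane(c,np.c_[u,v],.002)[:,:2]*1000; r=cv2.minAreaRect(q.astype(np.float32)); print(' blade',np.round(r[0],1),np.round(r[1],1),round(r[2],2),q.mean(0).round(1))
    m=b&(~red)&(P[...,2]>.025)&(P[...,2]<.08)&(S>70); p=P[m]; q=p[:,:2]*1000
    dd,_,_,_=[*cv2.fitLine(q.astype(np.float32),cv2.DIST_L2,0,.01,.01)]; d=cv2.fitLine(q.astype(np.float32),cv2.DIST_L2,0,.01,.01).ravel(); print(' handle dir deg',np.degrees(np.arctan2(d[1],d[0])).round(1)%180,q.mean(0).round(1),'z',p[:,2].min().round(3),p[:,2].max().round(3))
    # rack
    b=box(.5,.72,.18,.38); m=b&(P[...,2]>.044)&(P[...,2]<.058)&~red
    k,l,s,ce=cv2.connectedComponentsWithStats(m.astype(np.uint8))
    for i in range(1,k):
        if s[i,4]>40:
            v,u=np.nonzero(l==i); r=cv2.minAreaRect((plane(c,np.c_[u,v],.05)[:,:2]*1000).astype(np.float32)); print(' rail',np.round(r[0],1),np.round(r[1],1),round(r[2],2),np.median(P[l==i][:,2]))
```

```text
top board z 0.016137461363252927 1481
 board rect [ 636.4 -239.3] [217.2 178.5] 61.16
[[505.8999938964844, -291.3999938964844], [662.2000122070312, -377.5], [767.0, -187.1999969482422], [610.5999755859375, -101.0999984741211]]
 bar z 0.15432897059336065 [ 619.5 -324.8] [ 44.6 213.7] 61.11
 roundel [ 635.9 -237.8] 62.4 z 0.029561597825537397 [ 634.3 -239.2]
 dowel? [ 0.7044 -0.1878  0.0341] 9 0.046
 dowel? [ 0.6432 -0.1532  0.0341] 10 0.045
 dowel? [ 0.6322 -0.2338  0.0341] 20 0.036
 dowel? [ 0.5854 -0.2684  0.0341] 12 0.035
 blade [605.6   7.8] [89.8 59.2] 13.88 [606.2   7.4]
 handle dir deg 14.2 [503.5 -19.4] z 0.026 0.071
 rail [649.5 252.3] [108.7  14.2] 58.76 0.04850006054787506
 rail [571.4 299.8] [107.8  13.8] 58.06 0.05005343783635777
 rail [512.6 341.4] [82.2 34.5] 78.5 0.049579742698188975
side board z 0.01689006962419441 1417
 board rect [ 637.7 -234.4] [218.5 183.1] 61.81
[[505.3999938964844, -287.5], [666.7000122070312, -373.8999938964844], [770.0, -181.3000030517578], [608.5999755859375, -94.80000305175781]]
 bar z 0.15393045687650403 [ 619.2 -316.4] [ 54.1 222. ] 61.98
 roundel [ 633.6 -236. ] 64.6 z 0.030973820429682143 [ 633.9 -231.9]
 blade [605.6   9.9] [88.1 57.3] 14.64 [605.8  10.5]
 handle dir deg 14.3 [502.9 -13.5] z 0.025 0.068
 rail [648.  258.1] [103.6  13.2] 58.91 0.04911790353963055
 rail [570.9 306.8] [105.5  19.6] 57.99 0.04954865320917405
 rail [511.6 342.5] [79.6 34.1] 78.47 0.050292787096030744
```

```bash
cat > plan.py <<'E'
# plan.py x y z(mm) psi theta(deg) [roll] : TCP target; prints shift in current tool axes (cm), the turn (deg), shift in final tool axes
import sys; from h import *
from plant import readout
def Rt(psi,th,roll=0):
    p,t=np.radians([psi,th]); y=np.array([np.sin(t)*np.cos(p),np.sin(t)*np.sin(p),-np.cos(t)]); z=np.array([np.cos(t)*np.cos(p),np.cos(t)*np.sin(p),np.sin(t)])
    return np.c_[np.cross(y,z),y,z]
def state():
    s=readout.read_state(); R=Ro.from_rotvec(s['orientation']).as_matrix(); return s,s['tool_pos'],R
def angles(R):
    return np.degrees(np.arctan2(R[1,2],R[0,2])) if R[2,2]<.95 else np.degrees(np.arctan2(R[1,1],R[0,1])), np.degrees(np.arctan2(R[2,2],-R[2,1])), np.degrees(np.arcsin(R[2,0]))
if __name__=='__main__':
    s,p,R=state()
    print('t %.1f'%s['t'],'tcp mm',(p*1000).round(1),'psi,theta,roll',np.round(angles(R),1),'F',s['force'].round(1),'M',s['wrist_torque'].round(2),'open %.1f'%(s['opening']*1000)); print('q',s['q'].round(2))
    if len(sys.argv)>1:
        a=list(map(float,sys.argv[1:])); T=Rt(a[3],a[4]); d=np.array(a[:3])/10-p*100
        print('shift now-axes cm',(R.T@d).round(2),'turn deg',np.degrees(Ro.from_matrix(R.T@T).as_rotvec()).round(2),'shift final-axes',(T.T@d).round(2),'world',d.round(2))
E
python3 plan.py 330 -120 280 14.1 0
```

```text
t 0.1 tcp mm [ 267.2 -536.7  196.1] psi,theta,roll [26.5  0.  -0.1] F [ 0.2 -0.2  0.4] M [ 0.04 -0.07  0.03] open 93.0
q [-1.19  0.13  1.49  0.    1.52 -0.09]
shift now-axes cm [-34.52  -8.33  24.19] turn deg [ 0.   12.36 -0.08] shift final-axes [-38.88  -8.39  16.24] world [ 6.28 41.67  8.39]
```

```bash
A='[[[0,-2.0,-1,1.5,0,0,0],[0,-2.2,-1,1.5,0,0,0],[0,-2.2,-1,1.5,0,0,0],[0,-2.2,-1,1.5,0,0,0],[0,-2.2,-1,1.5,0,0,0],[0,-2.2,-1,1.5,0,0,0],[0,-2.2,-1,1.5,0,0,0],[0,-2.2,-1,1.5,0,0,0]]]'
python3 -m creep '[[[0,-2.0,-1,1.5,0,0,0],[0,-2.2,-1,1.5,0,0,0],[0,-2.2,-1,1.5,0,0,0],[0,-2.2,-1,1.5,0,0,0],[0,-2.2,-1,1.5,0,0,0],[0,-2.2,-1,1.5,0,0,0],[0,-2.2,-1,1.5,0,0,0],[0,-2.2,-1,1.5,0,0,0]]]'
python3 -m creep '[[[0,-2.2,0,1.5,0,0,0],[0,-2.2,0,1.5,0,0,0],[0,-2.2,0,1.5,0,0,0],[0,-2.2,0,1.5,0,0,0],[0,-2.2,0,1.5,0,0,0],[0,-2.2,0,1.5,0,0,0],[0,-2.2,0,1.5,0,0,0],[0,0,0,0,0,0,0]]]'
python3 plan.py 330 -120 280 14.1 0
```

```text
t: 0.95
tool_pos: [0.2956, -0.3201, 0.2736]
orientation: [-1.385, 0.873, -0.857]
force: [0.0, -0.1, 0.4]
opening: 0.0932
t: 1.75
tool_pos: [0.3219, -0.126, 0.2761]
orientation: [-1.385, 0.87, -0.858]
force: [0.4, 0.3, 0.4]
opening: 0.0928
t 1.8 tcp mm [ 321.9 -126.   276.1] psi,theta,roll [26.3  0.1 -0.5] F [0.4 0.3 0.4] M [-0.03 -0.    0.02] open 92.8
q [-0.53 -0.61  1.97  0.01  1.79  0.58]
shift now-axes cm [-0.19 -0.39  0.99] turn deg [-0.04 12.19 -0.55] shift final-axes [-0.39 -0.39  0.93] world [0.81 0.6  0.39]
```

```bash
python3 -m creep '[[[0,-0.5,0,1.5,0,6.1,0],[0,-0.5,0,1.5,0,6.1,0],[0,-0.5,0,1,8.3,0,0],[0,-0.5,0.5,1,8.3,0,0],[0,-0.5,0.5,1,8.3,0,0],[0,-0.5,0.5,1,8.3,0,0],[0,-0.5,0.5,1,8.3,0,0],[0,-0.5,0.5,0,8.3,0,0]]]'
python3 plan.py 432 -35 92 14.1 50
```

```text
t: 2.55
tool_pos: [0.4563, -0.1111, 0.2691]
orientation: [-0.58, 0.517, -1.202]
force: [-0.0, 0.0, -1.3]
opening: 0.093
t 2.5 tcp mm [ 456.3 -111.1  269.1] psi,theta,roll [12.2 48.4 -3.7] F [-0.   0.  -1.3] M [-0.11  0.36  0.03] open 93.0
q [-1.07 -0.89  2.38  0.83  1.51  0.25]
shift now-axes cm [ -6.82  11.94 -13.73] turn deg [ 1.69 -1.36 -4.09] shift final-axes [ -7.97  11.   -13.89] world [ -2.43   7.61 -17.71]
```

```bash
cat > kin.py <<'E'
import numpy as np
from scipy.spatial.transform import Rotation as Ro
from scipy.optimize import least_squares
ax=lambda a,t:Ro.from_rotvec(np.array(a)*t).as_matrix()
X,Y,Z=np.eye(3)
D=[([-1.19438413,.131169769,1.4892864,1.3671e-5,1.52298646,-.08541138],[.26714214,-.53656504,.19587843])]
def fk(q,P):
    h,a,b,L2,e,L3,d=P
    R=ax(Z,q[0]); p=R@[a,b,h]
    R=R@ax(Y,q[1]); p=p+R@[0,0,L2]
    R=R@ax(Y,q[2]); p=p+R@[e,0,L3]
    R=R@ax(Z,q[3])@ax(Y,q[4]); p=p+R@[0,0,d]
    R=R@ax(Z,q[5])
    return p,R
E
python3 - <<'E'
from kin import *; from plan import state
s,p,R=state(); print('R pred/true'); 
_,Rp=fk(s['q'],[0]*7); print((Rp.T@R).round(3)); print(s['q'].round(4).tolist(),p.round(5).tolist())
q0=np.array(D[0][0]); _,R0=fk(q0,[0]*7); print((R0.T@Ro.from_rotvec([-1.39183185,.86372999,-.86131231]).as_matrix()).round(3))
E
```

```text
R pred/true
[[-1.  0.  0.]
 [ 0.  0.  1.]
 [ 0.  1. -0.]]
[-1.0677, -0.8919, 2.3809, 0.8341, 1.5052, 0.2546] [0.45629, -0.11106, 0.26914]
[[-1.  0.  0.]
 [ 0. -0.  1.]
 [ 0.  1.  0.]]
```

```bash
cat >> kin.py <<'E'
D+=[([-1.0677,-.8919,2.3809,.8341,1.5052,.2546],[.45629,-.11106,.26914]),([-.53,-.61,1.97,.01,1.79,.58],[.3219,-.126,.2761])]
W=[1,1,.1]
def fit():
    f=lambda P:np.concatenate([w*(fk(q,P)[0]-p) for (q,p),w in zip(D,W)]+[1e-4*(P-np.array([.4,0,0,.4,0,.4,.3]))])
    return least_squares(f,[.4,0,0,.4,0,.4,.3]).x
E
python3 - <<'E'
from kin import *
P=fit(); print(P.round(4)); print([(1000*(fk(q,P)[0]-p)).round(1) for q,p in D])
E
```

```text
[ 0.3249 -0.0022  0.0512  0.3702  0.0693  0.5558  0.3992]
[array([-0., -0.,  0.]), array([ 0., -0., -0.]), array([-0.3,  1.4,  1.6])]
```

```bash
python3 -m creep '[[[0,-1,1.5,-1.7,0,0,0],[0,-1,1.5,-1.7,0,0,0],[0,-1,1.5,-1.7,0,0,0],[0,-1,1.5,-1.7,0,0,0],[0,-1,0,0,0,0,-4],[0,-1,0,0,0,0,0],[0,-1,0,0,0,0,0],[0,-1,0,0,0,0,0]]]'
cat >> plan.py <<'E'
    open('log.txt','a').write(repr((s['q'].tolist(),p.tolist()))+'\n')
E
cat >> kin.py <<'E'
import os
if os.path.exists('log.txt'):
    for l in open('log.txt'): D.append(eval(l)); W.append(1)
E
python3 plan.py 432 -35 92 14.1 50
python3 - <<'E'
from kin import *
P=fit(); print(P.round(4)); print([(1000*(fk(q,P)[0]-p)).round(1) for q,p in D])
E
```

```text
t: 3.35
tool_pos: [0.4784, -0.0848, 0.1929]
orientation: [-0.612, 0.549, -1.222]
force: [0.4, 0.1, 1.1]
opening: 0.0929
t 3.4 tcp mm [478.4 -84.8 192.9] psi,theta,roll [11.2 46.1 -3.4] F [0.4 0.1 1.1] M [-0.08  0.27 -0.04] open 92.9
q [-0.9  -0.89  2.5   0.78  1.29  0.31]
shift now-axes cm [-5.39  4.92 -9.75] turn deg [ 3.95 -2.1  -2.77] shift final-axes [-5.96  3.97 -9.85] world [ -4.64   4.98 -10.09]
[3.189e-01 2.000e-04 5.120e-02 3.691e-01 6.240e-02 5.533e-01 3.992e-01]
[array([-0., -0.,  0.]), array([ 0., -0., -0.]), array([-1.2,  1.9,  0.9]), array([-0.,  0.,  0.])]
```

```bash
cat >> kin.py <<'E'
LO=np.array([-2.96,-.89,.02,-1.34,0,-2.66]);HI=np.array([2.96,2.26,2.5,4.48,2.73,2.66]); C=np.array([[-1,0,0],[0,0,1],[0,1,0.]])
def ik(p,R,P,n=12,q0=None):
    best=None; rng=np.random.default_rng(0)
    for i in range(n):
        s=np.array([np.arctan2(p[1],p[0]),-.2,1.8,0,1.5,0])+rng.normal(0,.5,6)*(i>0) if q0 is None or i else q0
        s=np.clip(s,LO+.01,HI-.01)
        def f(q):
            a,A=fk(q,P); return np.r_[(a-p)*3,Ro.from_matrix((A@C).T@R).as_rotvec()]
        r=least_squares(f,s,bounds=(LO,HI))
        if best is None or r.cost<best.cost: best=r
        if best.cost<1e-8: break
    q=best.x; a,A=fk(q,P); return q,np.linalg.norm(a-p)*1000,np.degrees(np.linalg.norm(Ro.from_matrix((A@C).T@R).as_rotvec()))
def grasp_tcp(o,psi,th,gx=-124.):
    # spatula origin o (mm) level at yaw psi, held at gx with lean th
    from plan import Rt
    gz=22+(-58-gx)*34/94; u=np.array([np.cos(np.radians(psi)),np.sin(np.radians(psi)),0]); R=Rt(psi,th)
    return (np.array(o)+gx*u+[0,0,gz]+8*R[:,1])/1000,R
E
python3 - <<'E'
from kin import *
P=fit()
def show(name,o,psi,ths,gx=-124):
    for th in ths:
        p,R=grasp_tcp(o,psi,th,gx); q,e,a=ik(p,R,P); print(name,th,(p*1000).round(),'err',round(e,1),round(a,1),q.round(2))
show('pick',(605.6,8.8,0),14.1,[0,15,25,35,50])
show('board',(637+.48*20,-237+.877*20,18),61.3,[40,50])
show('boardout',(637-.48*140,-237-.877*140,35),61.3,[40,50])
show('rack',(610,279,70),58.4,[40,50])
show('rackout',(610-.52*120,279-.85*120,30),58.4,[40,50])
E
```

```text
pick 0 [485. -21.  38.] err 0.0 0.0 [-0.15 -0.04  1.96  0.    1.22  1.18]
pick 15 [487. -21.  38.] err 0.0 0.0 [-0.25 -0.31  2.23  0.15  1.    1.01]
pick 25 [489. -21.  39.] err 0.0 0.0 [-0.34 -0.49  2.4   0.31  0.88  0.83]
pick 35 [490. -20.  39.] err 10.7 2.1 [-0.45 -0.56  2.5   0.52  0.83  0.58]
pick 50 [491. -20.  41.] err 42.8 8.0 [-0.7  -0.37  2.5   0.99  0.88 -0.04]
board 40 [ 590. -324.   58.] err 0.0 0.0 [-0.94  0.64  1.28  0.62  1.56 -0.56]
board 50 [ 590. -323.   59.] err 0.0 0.0 [-1.    0.75  1.22  0.74  1.66 -0.62]
boardout 40 [ 513. -464.   75.] err 0.0 0.0 [-1.12  0.81  1.    0.56  1.75 -0.64]
boardout 50 [ 513. -463.   76.] err 0.0 0.0 [-1.17  0.94  0.89  0.68  1.87 -0.66]
rack 40 [548. 178. 110.] err 0.0 0.0 [-0.22 -0.21  2.17  0.77  1.07 -0.01]
rack 50 [548. 179. 111.] err 0.0 0.0 [-0.34 -0.18  2.24  0.99  1.11 -0.27]
rackout 40 [485.  76.  70.] err 0.0 0.0 [-0.52 -0.26  2.28  0.76  1.21 -0.29]
rackout 50 [486.  77.  71.] err 0.0 0.0 [-0.65 -0.16  2.31  0.92  1.28 -0.52]
```

```bash
python3 -m creep '[[[0,0,-1,1,-8,0,-2],[0,0,-1,1,-8,0,-2],[0,-1,-0.5,0.5,-8,0,0],[0,-1,0,0,-7,0,0],[0,-1,0,0,0,0,0],[0,-1,0,0,0,0,0],[0,-1,0,0,0,0,0],[0,0,0,0,0,0,0]]]'
python3 plan.py 464 -27 125 14.1 15
python3 - <<'E'
from kin import *
P=fit(); print(P.round(4))
for o,psi in [((580,80,0),60),((590,60,0),60),((580,80,0),45)]:
  for th in [15,50]:
    p,R=grasp_tcp(o,psi,th); q,e,a=ik(p,R,P); print(o,psi,th,(p*1000).round(1),'err',round(e,1),round(a,1),q.round(2))
    q,e,a=ik(p-.08*R[:,1],R,P); print('  pre err',round(e,1),round(a,1),q.round(2))
E
```

```text
t: 4.15
tool_pos: [0.4654, -0.0313, 0.2178]
orientation: [-1.097, 0.91, -1.132]
force: [-0.7, -0.1, 0.3]
opening: 0.0931
t 4.2 tcp mm [465.4 -31.3 217.8] psi,theta,roll [11.7 13.6 -1. ] F [-0.7 -0.1  0.3] M [0.02 0.08 0.01] open 93.1
q [-0.29 -0.51  2.03  0.13  1.42  1.07]
shift now-axes cm [-0.28  9.01 -2.23] turn deg [ 1.35 -2.37 -0.42] shift final-axes [-0.45  8.95 -2.43] world [-0.14  0.43 -9.28]
[3.187e-01 1.000e-04 5.120e-02 3.691e-01 6.220e-02 5.533e-01 3.992e-01]
(580, 80, 0) 60 15 [519.  -25.6  38.1] err 0.0 0.0 [-0.35 -0.03  1.98  0.28  1.16  0.07]
  pre err 0.0 0.0 [-0.39 -0.14  1.94  0.27  1.32  0.07]
(580, 80, 0) 60 50 [521.1 -22.1  40.7] err 0.0 0.0 [-0.77  0.17  2.05  0.87  1.33 -0.65]
  pre err 0.0 0.0 [-0.9   0.09  2.02  0.8   1.48 -0.64]
(590, 60, 0) 60 15 [529.  -45.6  38.1] err 0.0 0.0 [-0.38  0.01  1.94  0.28  1.16  0.04]
  pre err 0.0 0.0 [-0.42 -0.1   1.9   0.27  1.33  0.04]
(590, 60, 0) 60 50 [531.1 -42.1  40.7] err 0.0 0.0 [-0.79  0.22  2.    0.86  1.34 -0.66]
  pre err 0.0 0.0 [-0.91  0.14  1.96  0.79  1.49 -0.64]
(580, 80, 0) 45 15 [493.8  -6.2  38.1] err 0.0 0.0 [-0.31 -0.19  2.13  0.26  1.09  0.37]
  pre err 0.0 0.0 [-0.35 -0.32  2.09  0.25  1.27  0.37]
(580, 80, 0) 45 50 [496.7  -3.3  40.7] err 0.0 0.0 [-0.81 -0.13  2.36  0.97  1.18 -0.55]
  pre err 0.0 0.0 [-0.98 -0.28  2.36  0.87  1.39 -0.51]
```

```bash
python3 -m creep '[[[0,0,1.5,-0.4,0,-2.4,0],[0,0,1.5,-0.4,1.4,0,-0.4],[0,-0.1,1.5,-0.4,0,0,0],[0,-0.1,1.5,-0.4,0,0,0],[0,-0.1,1.5,-0.4,0,0,0],[0,-0.1,1.5,-0.4,0,0,0],[0,0,0,0,0,0,0],[0,0,0,0,0,0,0]]]'
python3 plan.py 487 -21 38 14.1 15
python3 - <<'E'
from plant import optics; import cv2,numpy as np; from h import *
c=optics.read_camera('wrist'); np.savez('cam_w2.npz',**c); cv2.imwrite('pics/w2.png',c['frame'][:,:,::-1])
m=[proj(c,[x,y,z])[0].round() for x,y,z in [(.490,-.020,.044),(.6056,.0088,.002)]]; print(m)
P=cloud(c); hsv=cv2.cvtColor(c['frame'],cv2.COLOR_RGB2HSV).astype(int)
b=(P[...,0]>.42)&(P[...,0]<.7)&(abs(P[...,1])<.08)&(P[...,2]<.075)
mm=b&(hsv[...,1]<70)&(hsv[...,2]>120)&(P[...,2]<.01); v,u=np.nonzero(mm); r=cv2.minAreaRect((plane(c,np.c_[u,v],.002)[:,:2]*1000).astype(np.float32)); print('blade',r)
mm=b&(P[...,2]>.028)&(hsv[...,1]>70); v,u=np.nonzero(mm); q=P[mm]*1000; d=cv2.fitLine(q[:,:2].astype(np.float32),cv2.DIST_L2,0,.01,.01).ravel(); print('handle',q.mean(0),np.degrees(np.arctan2(d[1],d[0])),d)
E
```

```text
t: 4.95
tool_pos: [0.461, -0.0323, 0.1249]
orientation: [-1.085, 0.846, -1.138]
force: [0.9, -0.3, -0.4]
opening: 0.0929
t 5.0 tcp mm [461.  -32.3 124.9] psi,theta,roll [13.7 16.2  0.4] F [ 0.9 -0.3 -0.4] M [0.07 0.11 0.04] open 92.9
q [-0.3  -0.54  2.23  0.15  1.21  1.  ]
shift now-axes cm [-0.55  9.12  0.25] turn deg [-1.22 -0.4   0.5 ] shift final-axes [-0.46  9.11  0.45] world [ 2.6   1.13 -8.69]
[array([316., 189.]), array([315.,  73.])]
blade ((606.0223388671875, 9.844074249267578), (90.4886703491211, 59.77339553833008), 13.6796293258667)
handle [502.43007597 -16.90327183  48.95387795] 14.253486 [ 9.6921593e-01  2.4621229e-01  5.0243008e+02 -1.6903273e+01]
```

View pics/w2.png

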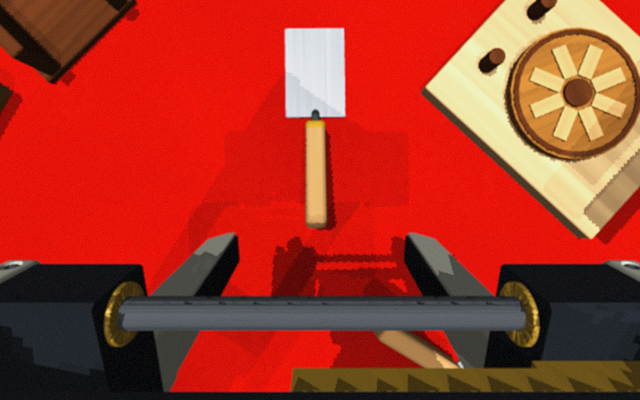

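The wrist view shows the spatula handle (316,120–228) centred between the fingers, and the blade and yaw match the earlier fit. The board's dowels are at (490,62) and (540,8).

```bash
python3 -m creep '[[[0,-0.1,1.5,0.1,-1.2,-0.4,0.5],[0,-0.1,1.5,0.1,0,0,0],[0,-0.1,1.5,0.1,0,0,0],[0,-0.1,1.5,0.1,0,0,0],[0,-0.1,1.5,0,0,0,0],[0,0,1.2,0,0,0,0],[0,0,0.4,0,0,0,0],[0,0,0,0,0,0,0]]]'
python3 plan.py 487 -21 38 14.1 15
python3 - <<'E'
# refine board/rack from wrist view w2
from h import *
c=load('w2'); P=cloud(c); hsv=cv2.cvtColor(c['frame'],cv2.COLOR_RGB2HSV).astype(int); H,S,V=[hsv[...,i] for i in range(3)]
b=(P[...,0]>.55)&(P[...,0]<.8)&(P[...,1]<-.08)
m=b&(H>14)&(H<34)&(S>50)&(V>150)&(P[...,2]<.03); zb=np.median(P[m][:,2]); v,u=np.nonzero(m); q=plane(c,np.c_[u,v],.0165)[:,:2]*1000
print('zb',zb); r=cv2.minAreaRect(q.astype(np.float32)); print(r, cv2.boxPoints(r).round(1).tolist())
red=((H<6)|(H>174))&(S>200)
m=b&~red&(P[...,2]>.036)&(P[...,2]<.05)
k,l,s,ce=cv2.connectedComponentsWithStats(m.astype(np.uint8))
for i in range(1,k):
    if s[i,4]>30: print('dowel',(P[l==i].mean(0)*1000).round(1),s[i].tolist())
E
```

```text
t: 5.8
tool_pos: [0.4951, -0.0246, 0.0473]
orientation: [-1.092, 0.844, -1.133]
force: [-0.2, -0.4, -0.2]
opening: 0.0927
t 5.8 tcp mm [495.1 -24.6  47.3] psi,theta,roll [14.  16.   0.5] F [-0.2 -0.4 -0.2] M [-0.    0.17  0.02] open 92.7
q [-0.25 -0.32  2.22  0.15  1.    1.01]
shift now-axes cm [-0.55  0.7  -0.93] turn deg [-0.98 -0.06  0.52] shift final-axes [-0.54  0.72 -0.92] world [-0.81  0.36 -0.93]
zb 0.01663627421233363
((637.0967407226562, -236.97598266601562), (217.8793487548828, 178.74673461914062), 60.96127700805664) [[506.1000061035156, -288.79998779296875], [662.4000244140625, -375.6000061035156], [768.0999755859375, -185.10000610351562], [611.7999877929688, -98.30000305175781]]
dowel [ 703.5 -185.2   37.7] [540, 0, 18, 10, 126]
dowel [ 645.6 -150.8   37.8] [489, 48, 17, 18, 227]
```

```bash
python3 -m creep '[[[0,-0.2,0.3,-0.5,-1,0,0.5],[0,-0.2,0.3,-0.4,0,0,0],[0,-0.1,0.1,0,0,0,0],[1,0,0,0,0,0,0],[1,0,0,0,0,0,0],[1,0,0,0,0,0,0],[1,0,0,0,0,0,0],[1,0,0,0,0,0,0]]]' 50
python3 -m creep '[[[1,0,0,0,0,0,0],[1,0,0,0,0,0,0],[1,0,0,0,0,0,0],[1,0,0,0,0,0,0],[1,0,0,0,0,0,0],[1,0,-0.5,0,0,0,0],[1,0,-1,0,0,0,0],[1,0,-1,0,0,0,0]]]'
python3 plan.py 519 -25.6 90 60 15
```

```text
t: 6.6
tool_pos: [0.4886, -0.022, 0.0411]
orientation: [-1.1, 0.857, -1.122]
force: [-0.3, 0.2, 0.0]
opening: 0.0575
t: 7.4
tool_pos: [0.4807, -0.0232, 0.0653]
orientation: [-1.101, 0.86, -1.12]
force: [-0.2, -0.1, -0.8]
opening: 0.0001
t 7.4 tcp mm [480.7 -23.2  65.3] psi,theta,roll [14. 15.  0.] F [-0.2 -0.1 -0.8] M [-0.    0.14 -0.  ] open 0.1
q [-0.26 -0.38  2.22  0.14  1.07  1.01]
shift now-axes cm [ 1.16 -1.44  4.17] turn deg [ 1.00e-02 -4.44e+01  1.19e+01] shift final-axes [ 3.43 -1.94  2.29] world [ 3.83 -0.24  2.47]
```

```bash
python3 -m creep '[[[0,0,-1,0,0,0,0],[0,0,-1,0,0,0,0],[0,0,-1,0,0,0,0],[0,0,-1,0,0,0,0],[0,0,-1,0,0,0,0],[0,0,0,0,0,0,0],[0,0,0,0,0,0,0],[0,0,0,0,0,0,0]]]'
cat > spat.py <<'E'
from plant import optics; from h import *; import sys
def spat(cam='wrist',save=None,bx=(.38,.72,-.15,.2)):
    c=optics.read_camera(cam)
    if save: np.savez(f'cam_{save}.npz',**c); cv2.imwrite(f'pics/{save}.png',c['frame'][:,:,::-1])
    P=cloud(c); hsv=cv2.cvtColor(c['frame'],cv2.COLOR_RGB2HSV).astype(int)
    b=(P[...,0]>bx[0])&(P[...,0]<bx[1])&(P[...,1]>bx[2])&(P[...,1]<bx[3])&(P[...,2]<.075)
    mm=b&(hsv[...,1]<70)&(hsv[...,2]>120)&(P[...,2]<.012)
    k,l,s,_=cv2.connectedComponentsWithStats(mm.astype(np.uint8)); mm=l==1+np.argmax(s[1:,4]); v,u=np.nonzero(mm); r=cv2.minAreaRect((plane(c,np.c_[u,v],.002)[:,:2]*1000).astype(np.float32)); print(cam,'blade',r)
    mm=b&(P[...,2]>.028)&(hsv[...,1]>70)&(hsv[...,0]>8)&(hsv[...,0]<30); q=P[mm]*1000; d=cv2.fitLine(q[:,:2].astype(np.float32),cv2.DIST_L2,0,.01,.01).ravel(); print('handle',q.mean(0).round(1),np.degrees(np.arctan2(d[1],d[0])).round(2))
E
python3 -c "
from spat import *
spat('top'); spat('wrist','w3')"; python3 plan.py
```

```text
t: 8.2
tool_pos: [0.4687, -0.0275, 0.1223]
orientation: [-1.098, 0.854, -1.125]
force: [0.2, -1.0, -0.9]
opening: 0.0597
top blade ((604.36474609375, 7.39593505859375), (88.79569244384766, 59.15693664550781), 14.037032127380371)
handle [525.9 -21.4  42.8] -41.96
wrist blade ((605.0703735351562, 9.923473358154297), (89.57894897460938, 58.878787994384766), 14.027761459350586)
handle [483.1 -45.   50.5] 22.37
t 8.3 tcp mm [468.5 -27.4 121.9] psi,theta,roll [14.1 15.3  0.2] F [ 0.2  0.3 -0.5] M [-0.02  0.13 -0.05] open 67.7
q [-0.28 -0.49  2.2   0.14  1.2   1.01]
```

View pics/w3.png

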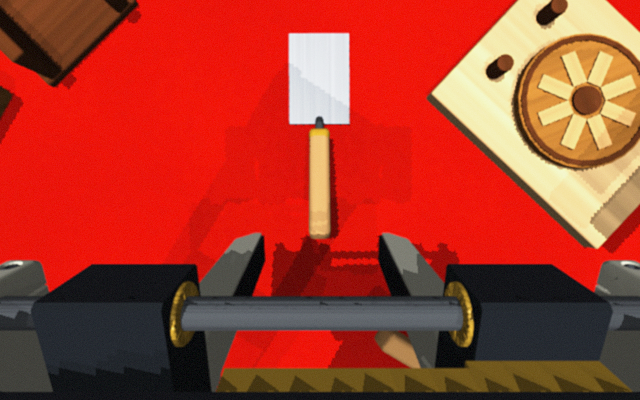

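The handle (320,130–238) is undisturbed. I lifted before the slow fingers had shut, so I'll repeat with a longer close.

```bash
python3 -m creep '[[[0.4,-0.05,1.4,0,0,0,0],[0.4,-0.05,1.4,0,0,0,0],[0.4,-0.05,1.4,0,0,0,0],[0.4,-0.05,1.4,0,0,0,0],[0.4,0,1.4,-0.05,0,0,0],[0.4,0,1.2,-0.05,0,0,0],[0.4,0,0.3,0,0,0,0],[0.4,0,0,0,0,0,0]]]' 50
python3 plan.py 487 -21 38 14.1 15
```

```text
t: 9.1
tool_pos: [0.487, -0.0193, 0.0326]
orientation: [-1.102, 0.86, -1.12]
force: [0.4, -1.2, 0.0]
opening: 0.0558
t 9.1 tcp mm [487.  -19.3  32.6] psi,theta,roll [14. 15.  0.] F [ 0.4 -1.2  0. ] M [-0.03  0.11  0.01] open 55.8
q [-0.25 -0.3   2.23  0.15  0.99  1.01]
shift now-axes cm [ 0.16 -0.53  0.1 ] turn deg [ 0.04 -0.06  0.03] shift final-axes [ 0.16 -0.53  0.1 ] world [-0.   -0.17  0.54]
```

```bash
python3 -m creep '[[[1,0.1,-0.5,0,0,0,0],[1,0,0,0,0,0,0],[1,0,0,0,0,0,0],[1,0,0,0,0,0,0],[1,0,0,0,0,0,0],[1,0,0,0,0,0,0],[1,0,0,0,0,0,0],[1,0,0,0,0,0,0]]]' 50
python3 plan.py 519 -25.6 90 60 15
```

```text
t: 9.9
tool_pos: [0.4877, -0.0213, 0.0409]
orientation: [-1.1, 0.856, -1.123]
force: [-0.3, 0.6, 0.6]
opening: 0.0011
t 9.9 tcp mm [487.7 -21.3  40.9] psi,theta,roll [14.1 15.2  0.1] F [-0.3  0.6  0.6] M [-0.05  0.09 -0.04] open 1.1
q [-0.25 -0.32  2.23  0.15  1.    1.01]
shift now-axes cm [ 1.19 -3.96  4.12] turn deg [ -0.12 -44.36  12.09] shift final-axes [ 2.93 -4.43  2.43] world [ 3.13 -0.43  4.91]
```

Run:
```python
from plant import optics; from h import *
a=optics.read_camera('wrist'); s=optics.read_camera('side'); np.savez('cam_w4.npz',**a); np.savez('cam_s4.npz',**s)
u,v=proj(s,[.5,-.02,.04])[0].astype(int); print(u,v)
cr=cv2.resize(s['frame'][max(0,v-60):v+60,u-75:u+75],(500,400),interpolation=cv2.INTER_CUBIC)
cv2.imwrite('pics/w4.png',np.hstack([cv2.resize(a['frame'],(300,188)),np.zeros((188,0,3),np.uint8)])[:,:,::-1])
o=np.zeros((600,640,3),np.uint8); o[:400]=0; o[:200,:320]=cv2.resize(a['frame'],(320,200)); o[200:600,:500]=cr; cv2.imwrite('pics/w4.png',o[:,:,::-1])
```

```text
335 234
```

View pics/w4.png

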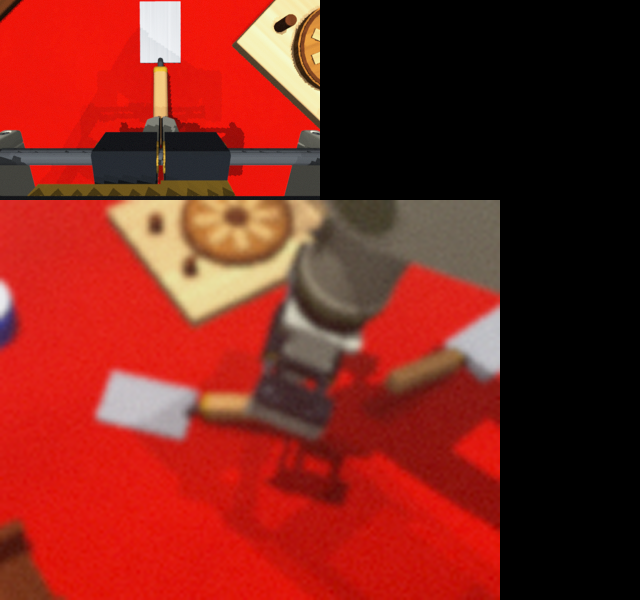

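```bash
python3 - <<'E'
from h import *
c=load('w4'); P=cloud(c)*1000
for col in (312,316,322,326):
  print(col,[(r,P[r,col].round().astype(int).tolist(),c['frame'][r,col].tolist()) for r in range(140,372,14)])
E
python3 plan.py
```

```text
312 [(140, [544, 0, 34], [242, 202, 52]), (154, [535, -2, 36], [242, 201, 127]), (168, [526, -5, 38], [242, 202, 128]), (182, [517, -7, 41], [242, 200, 126]), (196, [509, -9, 44], [242, 201, 127]), (210, [501, -11, 48], [243, 201, 129]), (224, [493, -13, 51], [233, 180, 112]), (238, [487, -15, 70], [129, 127, 115]), (252, [483, -17, 88], [79, 81, 74]), (266, [492, -17, 158], [19, 18, 24]), (280, [490, -17, 165], [21, 17, 24]), (294, [488, -18, 170], [36, 30, 24]), (308, [486, -18, 173], [54, 50, 36]), (322, [484, -19, 175], [121, 97, 49]), (336, [480, -20, 172], [57, 49, 37]), (350, [477, -21, 172], [26, 28, 37]), (364, [473, -21, 170], [11, 16, 16])]
316 [(140, [544, -3, 34], [241, 199, 49]), (154, [535, -5, 36], [243, 200, 125]), (168, [526, -7, 40], [243, 205, 127]), (182, [518, -9, 43], [244, 206, 130]), (196, [509, -12, 46], [244, 204, 126]), (210, [501, -14, 48], [245, 204, 127]), (224, [493, -16, 51], [237, 191, 119]), (238, [488, -17, 71], [133, 130, 121]), (252, [484, -19, 89], [80, 82, 76]), (266, [480, -20, 102], [75, 75, 69]), (280, [477, -21, 113], [72, 71, 67]), (294, [
[... 1005 characters left out ...]
(182, [519, -15, 42], [244, 205, 129]), (196, [511, -18, 46], [244, 204, 132]), (210, [503, -20, 48], [243, 203, 128]), (224, [495, -21, 51], [233, 186, 116]), (238, [510, -14, 241], [132, 131, 120]), (252, [484, -23, 87], [111, 109, 103]), (266, [481, -24, 101], [63, 62, 57]), (280, [477, -25, 110], [49, 47, 43]), (294, [488, -21, 165], [141, 109, 34]), (308, [484, -22, 165], [91, 77, 53]), (322, [482, -23, 167], [152, 126, 73]), (336, [478, -23, 166], [155, 108, 31]), (350, [398, -46, 1], [124, 29, 23]), (364, [475, -24, 172], [110, 89, 28])]
t 10.0 tcp mm [487.6 -21.3  40.9] psi,theta,roll [14.1 15.2  0.1] F [0.3 0.2 0.3] M [0.06 0.05 0.03] open 0.3
q [-0.25 -0.32  2.23  0.15  1.    1.01]
```

Run:
```python
from h import *; from plan import Rt
for n,p,th in (('w2',(461,-32.3,124.9),16.2),('w3',(468.5,-27.4,121.9),15.3),('w4',(487.6,-21.3,40.9),15.2)):
    c=load(n); P=(cloud(c)*1000-np.array(p))@Rt(14,th)
    m=(P[...,1]<25)&(P[...,1]>-60)&(abs(P[...,0])<70)&(abs(P[...,2])<25)&(c['depth']<.26)&(c['frame'].max(-1).astype(int)-c['frame'].min(-1)<40)
    q=P[m]; print(n,m.sum(),'y max pct',np.percentile(q[:,1],[50,95,99,100]).round(1),'x',np.percentile(q[:,0],[1,50,99]).round(),'z',np.percentile(q[:,2],[1,99]).round())
    m2=m&(P[...,1]>np.percentile(q[:,1],97)); print('  tips px',np.argwhere(m2)[::max(1,m2.sum()//4)].tolist(), P[m2][::max(1,m2.sum()//4)].round(1).tolist(),c['depth'][m2][:3])
```

```text
w2 3177 y max pct [-45.4 -26.1 -23.1 -21.4] x [-62. -47.  59.] z [-7.  9.]
  tips px [[234, 226], [235, 233], [238, 406], [249, 237]] [[-53.6, -21.8, 8.8], [-49.2, -23.8, 9.0], [45.6, -23.0, 6.1], [-47.5, -24.5, 1.0]] [0.17653309 0.17530902 0.17624612]
w3 2676 y max pct [-45.5 -26.6 -23.5 -21.6] x [-47.  31.  45.] z [-6. 10.]
  tips px [[234, 252], [235, 253], [236, 255], [240, 380], [260, 379]] [[-38.9, -23.2, 9.0], [-38.1, -24.8, 9.1], [-36.9, -25.0, 8.6], [31.1, -25.0, 6.2], [31.1, -25.1, -5.7]] [0.17566429 0.17544222 0.17598917]
w4 1747 y max pct [-44.3 -25.  -21.3  -7.8] x [-16.  -1.  14.] z [ 3. 10.]
  tips px [[233, 315], [234, 316], [235, 313], [237, 325], [268, 322]] [[-4.4, -22.8, 9.4], [-3.9, -22.6, 8.7], [-5.5, -23.3, 8.4], [1.1, -23.3, 7.3], [-0.5, -22.2, -12.1]] [0.17589979 0.17689052 0.1760944 ]
```

```bash
sed -i 's/+8\*R\[:,1\]/+41*R[:,1]/' kin.py
python3 -m creep '[[[0,0,-0.5,0,0,0,0],[0,0,-0.5,0,0,0,0],[0,0,0,0,0,0,0],[0,0,0,0,0,0,0],[0,0,0,0,0,0,0],[0,0,0,0,0,0,0],[0,0,0,0,0,0,0],[0,0,0,0,0,0,0]]]'
python3 - <<'E'
from kin import *
P=fit()
def show(name,o,psi,ths,gx=-124):
    for th in ths:
        p,R=grasp_tcp(o,psi,th,gx); q,e,a=ik(p,R,P); print(name,th,(p*1000).round(1),'err',round(e,1),round(a,1),q.round(2))
        q,e,a=ik(p-.08*R[:,1],R,P); print('  pre err',round(e,1),round(a,1))
show('pick',(605.3,9.2,0),14,[15,25,35,45,50])
show('lay',(590,60,0),60,[15,50])
show('board',(637+.48*20,-237+.877*20,18),61,[50])
show('boardout',(637-.48*140,-237-.877*140,35),61,[50])
show('rack',(610,279,70),58.4,[50])
show('rackout',(610-.52*120,279-.85*120,30),58.4,[50])
E
python3 plan.py
```

```text
t: 10.8
tool_pos: [0.4847, -0.0219, 0.0513]
orientation: [-1.1, 0.856, -1.123]
force: [0.3, 0.7, -0.3]
opening: 0.06
pick 15 [495.3 -18.2   6.3] err 0.0 0.0 [-0.24 -0.23  2.23  0.15  0.92  1.01]
  pre err 0.0 0.0
pick 25 [501.8 -16.6   8.7] err 0.0 0.0 [-0.32 -0.38  2.39  0.33  0.78  0.82]
  pre err 0.0 0.0
pick 35 [507.8 -15.1  12.3] err 5.6 1.1 [-0.41 -0.46  2.5   0.58  0.7   0.54]
  pre err 15.9 3.3
pick 45 [513.1 -13.8  16.9] err 26.9 4.7 [-0.53 -0.36  2.5   0.91  0.7   0.14]
  pre err 41.0 8.3
pick 50 [515.5 -13.2  19.5] err 35.7 6.1 [-0.62 -0.28  2.5   1.11  0.74 -0.13]
  pre err 51.1 10.3
lay 15 [533.3 -38.2   6.3] err 0.0 0.0 [-0.36  0.06  1.95  0.29  1.1   0.03]
  pre err 0.0 0.0
lay 50 [543.7 -20.2  19.5] err 0.0 0.0 [-0.74  0.25  2.01  0.9   1.28 -0.66]
  pre err 0.0 0.0
board 50 [ 601.7 -300.4   37.5] err 0.0 0.0 [-0.97  0.75  1.26  0.76  1.6  -0.63]
  pre err 0.0 0.0
boardout 50 [ 524.9 -440.8   54.5] err 0.0 0.0 [-1.15  0.92  0.97  0.68  1.81 -0.67]
  pre err 0.0 0.0
rack 50 [561.5 200.1  89.5] err 0.0 0.0 [-0.28 -0.11  2.22  1.03  1.03 -0.29]
  pre err 0.0 0.0
rackout 50 [499.1  98.1  49.5] err 0.0 0.0 [-0.58 -0.1   2.31  0.96  1.2  -0.53]
  pre err 0.0 0.0
t 10.8 tcp mm [484.7 -21.9  51.3] psi,theta,roll [14.1 15.2  0.1] F [ 0.3  0.7 -0.3] M [-0.    0.08  0.03] open 60.0
q [-0.25 -0.35  2.23  0.14  1.03  1.01]
```

```bash
python3 -m creep '[[[0.4,0,1,0,0,0,0],[0.4,0,1,0,0,0,0],[0.4,0,1,0,0,0,0],[0.4,0,0.8,0,0,0,0],[0.4,0,0.4,0,0,0,0],[0.4,0,0.2,0,0,0,0],[0.4,0,0,0,0,0,0],[0.4,0,0,0,0,0,0]]]'
python3 plan.py 495.3 -18.2 6.3 14.1 15
```

```text
t: 11.6
tool_pos: [0.4955, -0.0185, 0.003]
orientation: [-1.102, 0.859, -1.12]
force: [-0.3, 0.5, 0.5]
opening: 0.0556
t 11.6 tcp mm [495.5 -18.5   3. ] psi,theta,roll [14. 15.  0.] F [-0.3  0.5  0.5] M [-0.02  0.18 -0.  ] open 55.6
q [-0.24 -0.22  2.23  0.15  0.91  1.01]
shift now-axes cm [-0.04 -0.32  0.08] turn deg [ 0.02 -0.05  0.05] shift final-axes [-0.04 -0.32  0.08] world [-0.02  0.03  0.33]
```

```bash
python3 -m creep '[[[1,0,-0.3,0,0,0,0],[1,0,0,0,0,0,0],[1,0,0,0,0,0,0],[1,0,0,0,0,0,0],[1,0,0,0,0,0,0],[1,0,0,0,0,0,0],[1,0,0,0,0,0,0],[1,0,0,0,0,0,0]]]' 50
python3 plan.py 533 -38 66 60 15
```

```text
t: 12.4
tool_pos: [0.496, -0.0192, 0.008]
orientation: [-1.1, 0.857, -1.123]
force: [1.2, 0.4, 0.9]
opening: 0.0177
t 12.4 tcp mm [496.  -19.2   8. ] psi,theta,roll [14.1 15.2  0.1] F [1.2 0.4 0.9] M [ 0.08  0.18 -0.02] open 17.7
q [-0.24 -0.23  2.23  0.15  0.92  1.01]
shift now-axes cm [ 2.74 -4.77  4.54] turn deg [ -0.1  -44.36  12.07] shift final-axes [ 4.15 -5.54  1.71] world [ 3.7  -1.88  5.8 ]
```

```bash
python3 -m creep '[[[1,0,-0.5,0.13,0,0,0],[1,0,-1,0.26,0,0,0],[1,0,-1,0.26,0,0,0],[1,0,-1,0.26,0,0,0],[1,0,-1,0.26,0,0,0],[1,0,-1,0.26,0,0,0],[1,0,-0.5,0.13,0,0,0],[1,0,0,0,0,0,0]]]'
python3 -m creep '[[[1,0,0,0,0,-3,0.8],[1,0,0,0,0,-6,1.6],[1,0,0,0,0,-7,1.9],[1,0,0,0,0,-7,1.9],[1,0,0,0,0,-7,1.9],[1,0,0,0,0,-7,1.9],[1,0,0,0,0,-5,1.3],[1,0,0,0,0,-2.4,0.7]]]'
python3 plan.py 533 -38 66 60 15
```

```text
t: 13.2
tool_pos: [0.4955, -0.0193, 0.0768]
orientation: [-1.1, 0.856, -1.123]
force: [-0.4, -0.3, -1.2]
opening: 0.0177
t: 14.0
tool_pos: [0.4937, -0.0187, 0.0743]
orientation: [-1.28, 0.319, -0.418]
force: [0.2, 0.1, -0.9]
opening: 0.0179
t 14.0 tcp mm [493.7 -18.7  74.3] psi,theta,roll [61.9 15.1  0.1] F [ 0.2  0.1 -0.9] M [-0.27  0.1  -0.  ] open 17.9
q [-0.35 -0.15  2.02  0.28  1.24  0.05]
shift now-axes cm [ 4.38  0.85 -0.07] turn deg [-0.07  1.88 -0.44] shift final-axes [4.37 0.88 0.07] world [ 3.93 -1.93 -0.83]
```

```bash
python3 -m creep '[[[1,1,0,0,0,1.9,-0.4],[1,1,0,0,0,0,0],[1,1,0,0,0,0,0],[1,1,0.5,-0.13,0,0,0],[1,0.3,1,-0.26,0,0,0],[1,0,1,-0.26,0,0,0],[1,0,1,-0.26,0,0,0],[1,0,0,0,0,0,0]]]'
python3 plan.py 533 -38 12 60 15
```

```text
t: 14.8
tool_pos: [0.5342, -0.0419, 0.0336]
orientation: [-1.275, 0.35, -0.452]
force: [0.1, -0.4, -2.0]
opening: 0.0178
t 14.8 tcp mm [534.2 -41.9  33.6] psi,theta,roll [59.5 15.  -0.1] F [ 0.1 -0.4 -2. ] M [-0.3   0.16  0.02] open 17.8
q [-0.37  0.03  1.94  0.28  1.15  0.05]
shift now-axes cm [-0.3   2.16 -0.29] turn deg [-0.01 -0.52 -0.02] shift final-axes [-0.3   2.16 -0.29] world [-0.12  0.39 -2.16]
```

```bash
python3 -m creep '[[[1,0,0.8,-0.22,0,0,0],[1,0,0.7,-0.18,0,0,0],[1,0,0.4,-0.1,0,0,0],[1,0,0.2,-0.05,0,0,0],[1,0,0.1,0,0,0,0],[1,0,0.1,0,0,0,0],[1,0,0.1,0,0,0,0],[1,0,0,0,0,0,0]]]'
python3 plan.py 533 -38 8 60 15
```

```text
t: 15.6
tool_pos: [0.5351, -0.0407, 0.0083]
orientation: [-1.275, 0.348, -0.452]
force: [-0.3, -0.2, -0.3]
opening: 0.0177
t 15.6 tcp mm [535.1 -40.7   8.3] psi,theta,roll [59.5 15.1 -0.1] F [-0.3 -0.2 -0.3] M [-0.07  0.09  0.05] open 17.7
q [-0.37  0.06  1.95  0.29  1.1   0.04]
shift now-axes cm [-0.32  0.06  0.12] turn deg [-0.06 -0.48  0.06] shift final-axes [-0.32  0.06  0.12] world [-0.21  0.27 -0.03]
```

```bash
python3 -m creep '[[[0,0,0,0,0,0,0],[0,0,0,0,0,0,0],[0,0,0,0,0,0,0],[0,0,0,0,0,0,0],[0,0,-1,0,0,0,0],[0,0,-1.5,0,0,0,0],[0,0,-2,0,0,0,0],[0,0,-2,0,0,0,0]]]'
python3 -m creep '[[[0,0,-1,-1,7,0,0],[0,0,0,-1,7,0,0],[0,0,0,-1,7,0,0],[0,0,0,-1,7,0,0],[0,0,0,0,7,0,0],[0,0,0,0,0,0,0],[0,0,0,0,0,0,0],[0,0,0,0,0,0,0]]]'
python3 -c "
from spat import *
spat('top'); spat('side'); spat('wrist','w5')"; python3 plan.py
```

```text
t: 16.4
tool_pos: [0.5241, -0.0547, 0.0716]
orientation: [-1.274, 0.352, -0.448]
force: [-0.3, 0.5, 0.7]
opening: 0.0769
t: 17.2
tool_pos: [0.5123, -0.0939, 0.0785]
orientation: [-0.669, 0.159, -0.515]
force: [-0.4, -0.7, 1.3]
opening: 0.0928
top blade ((590.7206420898438, 55.426490783691406), (89.28385162353516, 59.6131706237793), 59.77006530761719)
handle [504.8 -56.5  51. ] 28.27
side blade ((591.1004028320312, 57.730438232421875), (87.3557357788086, 56.290653228759766), 60.3295783996582)
handle [515.4 -49.8  48.2] 23.96
wrist blade ((591.2488403320312, 56.406890869140625), (90.17759704589844, 59.56007385253906), 59.697113037109375)
handle [540.8 -53.8  50.3] -50.09
t 17.4 tcp mm [512.8 -93.5  79.1] psi,theta,roll [61.5 51.1  1.4] F [-0.8 -0.4  0.5] M [-0.33  0.16 -0.  ] open 93.2
q [-0.9   0.18  1.96  0.83  1.46 -0.68]
```

View pics/w5.png

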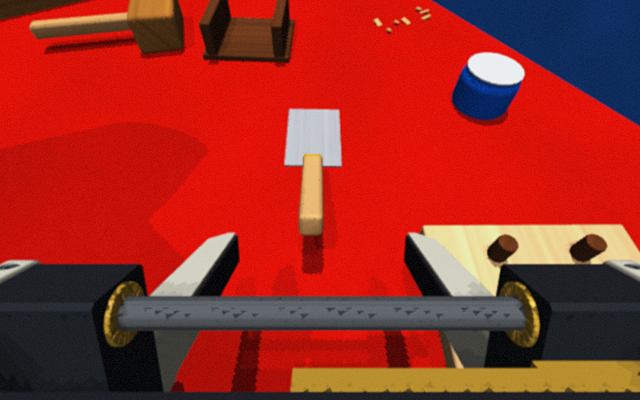

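The spatula stands flat at yaw 59.8° with its handle (312,155–235) between the open fingers. The rack (245,30), tin and mallet are clear.

```bash
python3 - <<'E'
from kin import *
p,R=grasp_tcp((591.1,56.5,0),59.8,50); print((p*1000).round(1)); p=p-.07*R[:,1]; print('pre',(p*1000).round(1))
E
python3 plan.py 515 -69 64.5 59.8 50
```

```text
[544.5 -23.5  19.5]
pre [517.6 -69.9  64.5]
t 17.4 tcp mm [512.8 -93.5  79.1] psi,theta,roll [61.5 51.1  1.4] F [-0.8 -0.4  0.5] M [-0.33  0.16 -0.  ] open 93.2
q [-0.9   0.18  1.96  0.83  1.46 -0.68]
shift now-axes cm [-1.08  2.63  0.28] turn deg [-1.09  1.06  0.87] shift final-axes [-1.04  2.64  0.31] world [ 0.22  2.45 -1.46]
```

```bash
python3 -m creep '[[[0.3,-0.4,0.9,0.1,-1.1,1.1,0.9],[0.3,-0.4,0.9,0.1,0,0,0],[0.3,0,0.8,0.1,0,0,0],[0.3,0,1,0,0,0,0],[0.3,0,1,0,0,0,0],[0.3,0,0.8,0,0,0,0],[0.3,0,0,0,0,0,0],[0.3,0,0,0,0,0,0]]]'
python3 plan.py 544.5 -23.5 19.5 59.8 50
```

```text
t: 18.15
tool_pos: [0.5304, -0.047, 0.0465]
orientation: [-0.688, 0.177, -0.501]
force: [-0.2, -0.6, 0.4]
opening: 0.0649
t 18.1 tcp mm [530.4 -47.   46.5] psi,theta,roll [60.6 49.8  0.3] F [-0.2 -0.6  0.4] M [-0.33  0.13 -0.03] open 64.9
q [-0.79  0.2   1.99  0.85  1.35 -0.65]
shift now-axes cm [ 0.04  3.84 -0.29] turn deg [ 0.24  0.5  -0.09] shift final-axes [ 0.03  3.83 -0.3 ] world [ 1.41  2.35 -2.7 ]
```

```bash
python3 -m creep '[[[0.3,0,1,-0.1,0.2,0.5,0],[0.3,0,1,-0.1,0,0,0],[0.3,0,0.9,-0.1,0,0,0],[0.3,0,0.5,0,0,0,0],[0.3,0,0.2,0,0,0,0],[0.3,0,0,0,0,0,0],[0.3,0,0,0,0,0,0],[0.3,0,0,0,0,0,0]]]'
python3 plan.py 544.5 -23.5 19.5 59.8 50
```

```text
t: 18.95
tool_pos: [0.5444, -0.0236, 0.0186]
orientation: [-0.682, 0.186, -0.505]
force: [-0.1, -0.1, -0.1]
opening: 0.0651
t 18.9 tcp mm [544.4 -23.6  18.6] psi,theta,roll [59.7 50.  -0.1] F [-0.1 -0.1 -0.1] M [-0.34  0.1  -0.01] open 65.1
q [-0.74  0.26  2.    0.89  1.28 -0.66]
shift now-axes cm [ 0.   -0.05  0.08] turn deg [ 0.03 -0.09 -0.06] shift final-axes [ 0.   -0.05  0.08] world [0.01 0.01 0.09]
```

```bash
python3 -m creep '[[[1,0,0,0,0,0,0],[1,0,0,0,0,0,0],[1,0,0,0,0,0,0],[1,0,0,0,0,0,0],[1,0,0,0,0,0,0],[1,0,0,0,0,0,0],[1,0,0,0,0,0,0],[1,0,0,0,0,0,0]]]' 60
python3 plan.py
python3 - <<'E'
from kin import *
P=fit(); psi=61; u=np.array([np.cos(np.radians(psi)),np.sin(np.radians(psi)),0]); B=np.array([637,-237,0])
o0=np.array([591.1,56.5,0]); e=B-200*u
wp=[(o0+[0,0,h],59.8) for h in (60,140,200)]+[(o0+(e-o0)*f+[0,0,200],61) for f in (.33,.66,1)]+[(e+[0,0,h],61) for h in (120,25)]+[(B+x*u+[0,0,17],61) for x in (-130,-60,18)]
q=None
for o,psi in wp:
    p,R=grasp_tcp(o,psi,50); q,er,a=ik(p,R,P,q0=q); print((p*1000).round(),'err',round(er,1),round(a,1),q.round(2))
E
```

```text
t: 19.75
tool_pos: [0.5449, -0.0247, 0.0193]
orientation: [-0.682, 0.185, -0.506]
force: [0.5, -0.3, 0.2]
opening: 0.0181
t 19.8 tcp mm [544.9 -24.7  19.3] psi,theta,roll [59.7 50.   0. ] F [ 0.5 -0.3  0.2] M [-0.39  0.15  0.03] open 18.1
q [-0.74  0.26  2.    0.89  1.28 -0.66]
[545. -24.  80.] err 0.0 0.0 [-0.74  0.13  2.    0.87  1.36 -0.57]
[545. -24. 160.] err 0.0 0.0 [-0.74 -0.01  1.98  0.85  1.47 -0.44]
[545. -24. 220.] err 0.0 0.0 [-0.74 -0.09  1.94  0.85  1.55 -0.35]
[ 529. -179.  220.] err 0.0 0.0 [-0.95  0.18  1.65  0.77  1.72 -0.49]
[ 513. -334.  220.] err 0.0 0.0 [-1.1   0.48  1.29  0.73  1.87 -0.55]
[ 495. -493.  220.] err 0.0 0.0 [-1.2   0.87  0.73  0.73  2.06 -0.52]
[ 495. -493.  140.] err 0.0 0.0 [-1.2   0.93  0.79  0.69  1.97 -0.6 ]
[ 495. -493.   45.] err 0.0 0.0 [-1.2   1.03  0.81  0.66  1.88 -0.68]
[ 529. -432.   37.] err 0.0 0.0 [-1.14  0.93  0.99  0.68  1.78 -0.68]
[ 563. -370.   37.] err 0.0 0.0 [-1.06  0.84  1.14  0.72  1.69 -0.66]
[ 601. -302.   37.] err 0.0 0.0 [-0.97  0.75  1.26  0.76  1.6  -0.63]
```

```bash
python3 - <<'E'
from h import *
c=load('top'); P=cloud(c)*1000
for u,v in [(440,200),(430,240),(425,270),(460,180),(460,250),(483,205),(500,230),(435,160)]: print((u,v),P[v,u].round(),c['frame'][v,u])
E
python3 -m creep '[[[1,0,-0.3,0.38,0,0,0],[1,0,-1,1.2,0,0,0],[1,0,-1.5,1.8,0,0,0],[1,0,-1.5,1.8,0,0,0],[1,0,-1.5,1.8,0,0,0],[1,0,-1.5,1.8,0,0,0],[1,0,-1.5,1.8,0,0,0],[1,0,-1.5,1.8,0,0,0]]]'
python3 plan.py 513 -460 225 61 50
```

```text
(440, 200) [ 568. -492.   -1.] [202 201 203]
(430, 240) [ 433. -452.   -1.] [203 202 193]
(425, 270) [ 333. -431.    2.] [197 193 180]
(460, 180) [ 638. -564.   -4.] [203 201 204]
(460, 250) [ 399. -549.    4.] [203 202 204]
(483, 205) [ 548. -631.   14.] [203 203  34]
(500, 230) [ 465. -688.    1.] [201 201 203]
(435, 160) [ 706. -479.    5.] [174 132 133]
t: 20.55
tool_pos: [0.5418, -0.0216, 0.1823]
orientation: [-0.681, 0.195, -0.502]
force: [-1.0, -0.2, -1.5]
opening: 0.0176
t 20.6 tcp mm [541.8 -21.6 182.3] psi,theta,roll [59.  49.8 -0.6] F [-1.  -0.2 -1.5] M [-0.59  0.24  0.02] open 17.6
q [-0.74 -0.05  1.97  0.84  1.51 -0.39]
shift now-axes cm [ 19.53 -32.95 -21.94] turn deg [ 0.15 -1.27  0.53] shift final-axes [ 18.74 -33.18 -22.27] world [ -2.88 -43.84   4.27]
```

```bash
python3 -m creep '[[[1,0,-1.3,1.5,0,-1.2,0.5],[1,0.5,-1.5,1,0,0,0],[1,1.2,-2,-1.5,0,0,0],[1,1.2,-2,-1.6,0,0,0],[1,1.2,-2,-1.6,0,0,0],[1,1.2,-2,-1.6,0,0,0],[1,1.2,-2,-1.6,0,0,0],[1,1.2,-2,-1.6,0,0,0]]]'
python3 plan.py 513 -460 225 61 50
python3 -m creep '[[[1,1.4,-2.2,-1.7,0,0,0],[1,1.4,-2.2,-1.7,0,0,0],[1,1.4,-2.2,-1.7,0,0,0],[1,1.4,-2.2,-1.7,0,0,0],[1,1.4,-2.2,-1.7,0,0,0],[1,1.4,-2.2,-1.7,0,0,0],[1,0.6,-1,-0.8,0,0,0],[1,0,0,0,0,0,0]]]'
python3 plan.py 513 -460 225 61 50
```

```text
t: 21.35
tool_pos: [0.5324, -0.2033, 0.2327]
orientation: [-0.69, 0.174, -0.485]
force: [-0.1, -0.0, -0.8]
opening: 0.0176
t 21.4 tcp mm [ 532.4 -203.3  232.7] psi,theta,roll [61.3 49.6  0.2] F [-0.1 -0.  -0.8] M [-0.53  0.23 -0.05] open 17.6
q [-0.97  0.22  1.59  0.77  1.75 -0.49]
shift now-axes cm [ 10.72 -17.31 -15.77] turn deg [0.35 0.21 0.1 ] shift final-axes [ 10.75 -17.43 -15.62] world [ -1.94 -25.67  -0.77]
t: 22.15
tool_pos: [0.5198, -0.4185, 0.2381]
orientation: [-0.688, 0.186, -0.492]
force: [0.5, -0.4, -0.8]
opening: 0.0176
t 22.1 tcp mm [ 519.8 -418.5  238.1] psi,theta,roll [60.2 49.6 -0.3] F [ 0.5 -0.4 -0.8] M [-0.51  0.27 -0.07] open 17.6
q [-1.14  0.67  0.99  0.73  1.97 -0.5 ]
shift now-axes cm [ 1.46 -2.16 -3.55] turn deg [ 0.4  -0.54  0.25] shift final-axes [ 1.42 -2.19 -3.55] world [-0.68 -4.15 -1.31]
```

```bash
cat > held.py <<'E'
from plant import optics; from h import *; from plan import *
def held(save=None):
    c=optics.read_camera('wrist'); s,p,R=state(); p=p*1000
    if save: np.savez(f'cam_{save}.npz',**c); cv2.imwrite(f'pics/{save}.png',c['frame'][:,:,::-1])
    P=cloud(c)*1000; hsv=cv2.cvtColor(c['frame'],cv2.COLOR_RGB2HSV).astype(int)
    psi=angles(R)[0]; u=np.array([np.cos(np.radians(psi)),np.sin(np.radians(psi)),0]); v=np.array([-u[1],u[0],0]); U=np.c_[u,v,[0,0,1]]
    L=(P-p)@U  # yaw frame at TCP
    m=(L[...,0]>30)&(L[...,0]<160)&(abs(L[...,1])<45)&(abs(L[...,2]+18)<22)&(hsv[...,1]<70)
    q=L[m]; A=np.c_[q[:,:2],np.ones(len(q))]; k=np.linalg.lstsq(A,q[:,2],rcond=None)[0]
    r=cv2.minAreaRect(q[:,:2].astype(np.float32)); ctr=np.array(r[0]); zc=k@[*ctr,1]
    print('blade in yaw frame: ctr',ctr.round(1),'size',np.round(r[1],1),'ang',round(r[2],1),'top z',zc.round(1),'pitch deg(+tip up)',np.degrees(k[0]).round(2),'roll',np.degrees(k[1]).round(2),'world origin',(p+U@[*ctr,zc-2]).round(1))
if __name__=='__main__': held(sys.argv[1] if len(sys.argv)>1 else None)
E
python3 held.py w6; python3 plan.py
```

```text
blade in yaw frame: ctr [93.4  0.9] size [91.1 60.1] ang 0.4 top z -18.9 pitch deg(+tip up) -0.37 roll 0.23 world origin [ 565.6 -336.1  217.1]
t 22.2 tcp mm [ 519.9 -417.6  238. ] psi,theta,roll [60.2 49.6 -0.3] F [ 0.5 -0.4 -1. ] M [-0.6   0.24 -0.03] open 18.0
q [-1.14  0.67  0.99  0.73  1.97 -0.5 ]
```

View pics/w6.png

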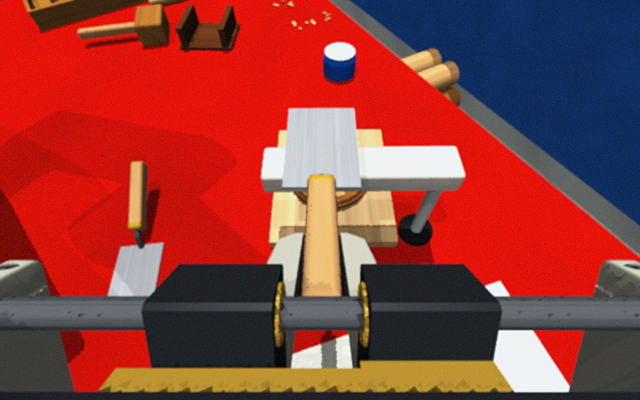

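The wrist view shows the spatula held square, blade (322,148) flat to 0.4°, above the lamp bar (365,167). The post foot (415,230) is off to the right of the handle line.

```bash
python3 -m creep '[[[1,0.5,-0.7,-1.2,0.4,-0.5,0.2],[1,0.5,-0.7,-1.2,0,0,0],[1,0.5,-0.7,-1.2,0,0,0],[1,0,0,0,0,0,0],[1,0,0,0,0,0,0],[1,0,0.6,-0.7,0,0,0],[1,0,1.3,-1.5,0,0,0],[1,0,1.3,-1.5,0,0,0]]]'
python3 plan.py 511.7 -463 70 61 50
```

```text
t: 23.0
tool_pos: [0.5165, -0.4538, 0.1762]
orientation: [-0.685, 0.173, -0.481]
force: [-0.6, -0.3, -2.1]
opening: 0.0182
t 23.0 tcp mm [ 516.5 -453.8  176.2] psi,theta,roll [61.4 49.9  0.1] F [-0.6 -0.3 -2.1] M [-0.62  0.26 -0.04] open 18.2
q [-1.16  0.82  0.89  0.71  1.95 -0.57]
shift now-axes cm [-0.    6.04 -8.8 ] turn deg [ 0.07  0.29 -0.12] shift final-axes [ 0.03  6.03 -8.81] world [ -0.48  -0.92 -10.62]
```

```bash
python3 -m creep '[[[1,0,-0.8,-0.8,0,0.3,0],[1,0,-0.4,-0.4,0,0,0],[1,0,0,0,0,0,0],[1,0,1,-1.2,0,0,0],[1,0,1.3,-1.6,0,0,0],[1,0,1.3,-1.6,0,0,0],[1,0,1.3,-1.6,0,0,0],[1,0,0,0,0,0,0]]]'
python3 plan.py 511.7 -463 45 61 50
```

```text
t: 23.8
tool_pos: [0.5053, -0.4677, 0.0837]
orientation: [-0.677, 0.185, -0.481]
force: [-0.3, 1.0, -1.8]
opening: 0.0177
t 23.8 tcp mm [ 505.3 -467.7   83.7] psi,theta,roll [60.4 50.2 -0.6] F [-0.3  1.  -1.8] M [-0.57  0.28  0.06] open 17.7
q [-1.18  0.94  0.88  0.68  1.89 -0.65]
shift now-axes cm [ 0.38  3.03 -2.51] turn deg [-0.19 -0.39 -0.4 ] shift final-axes [ 0.34  3.04 -2.5 ] world [ 0.64  0.47 -3.87]
```

```bash
python3 -m creep '[[[1,0.1,1,-0.8,-0.2,-0.4,-0.4],[1,0.1,0.9,-0.8,0,0,0],[1,0.1,0.7,-0.6,0,0,0],[1,0,0.2,-0.2,0,0,0],[1,0,0,0,0,0,0],[1,0,0,0,0,0,0],[1,0,0,0,0,0,0],[1,0,0,0,0,0,0]]]'
python3 plan.py 512 -463 45 61 50; python3 held.py
python3 - <<'E'
# recheck roundel & board in the side view now
from plant import optics; from h import *
c=optics.read_camera('wrist'); np.savez('cam_w7.npz',**c); cv2.imwrite('pics/w7.png',c['frame'][:,:,::-1])
E
```

```text
t: 24.6
tool_pos: [0.5121, -0.4637, 0.0455]
orientation: [-0.685, 0.174, -0.486]
force: [0.2, -0.5, -0.8]
opening: 0.0177
t 24.6 tcp mm [ 512.1 -463.7   45.5] psi,theta,roll [61.2 50.   0.2] F [ 0.2 -0.5 -0.8] M [-0.56  0.2  -0.02] open 17.7
q [-1.17  0.97  0.9   0.67  1.83 -0.68]
shift now-axes cm [-0.04  0.08 -0.  ] turn deg [0.05 0.15 0.08] shift final-axes [-0.04  0.08 -0.01] world [-0.01  0.07 -0.05]
blade in yaw frame: ctr [102.1   0.4] size [ 66.9 105.7] ang 89.8 top z -18.9 pitch deg(+tip up) -0.9 roll -0.23 world origin [ 560.9 -374.1   24.8]
```

View pics/w7.png

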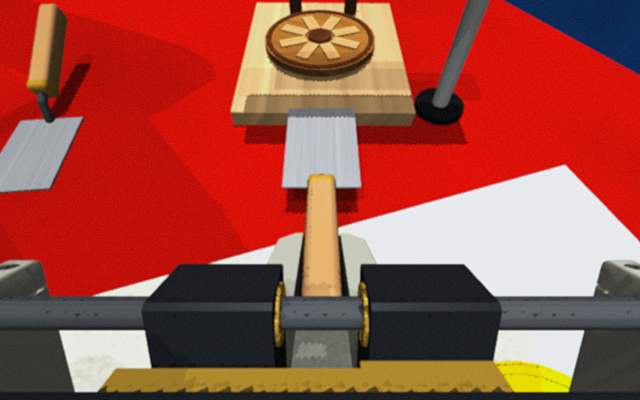

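The blade tip (320,110) is above the board's near edge, and the blade centre (321) lines up with the board centre (323) and the roundel (320,37).

```bash
python3 -m creep '[[[1,0,0.6,0.5,0,0.15,0],[1,0,0.8,0.64,0,0,0],[1,0,0.6,0.5,0,0,0],[1,0,0,0,0,0,0],[1,0,0.2,-0.25,0,0,0],[1,0,0.13,-0.15,0,0,0],[1,0,0,0,0,0,0],[1,0,0,0,0,0,0]]]'
python3 plan.py 526 -437 37 61 50
```

```text
t: 25.5
tool_pos: [0.5261, -0.4387, 0.04]
orientation: [-0.685, 0.176, -0.486]
force: [-0.5, -0.4, -0.9]
opening: 0.0179
t 25.5 tcp mm [ 526.1 -438.7   40. ] psi,theta,roll [61.1 49.9  0.1] F [-0.5 -0.4 -0.9] M [-0.62  0.31 -0.04] open 17.9
q [-1.14  0.93  0.97  0.68  1.79 -0.68]
shift now-axes cm [-0.09  0.31 -0.14] turn deg [0.08 0.04 0.06] shift final-axes [-0.09  0.31 -0.14] world [-0.01  0.17 -0.3 ]
```

```bash
python3 -m creep '[[[1,-0.05,0.1,-0.11,0,0,0],[1,0,0.06,-0.08,0,0,0],[1,0,0,0,0,0,0],[1,0,0,0,0,0,0],[1,0,0,0,0,0,0],[1,0,0,0,0,0,0],[1,0,0,0,0,0,0],[1,0,0,0,0,0,0]]]'
python3 plan.py 526 -437 36 61 50
python3 -m creep '[[[1,0,0.06,-0.08,0,0,0],[1,0,0,0,0,0,0],[1,0,0,0,0,0,0],[1,0,0,0,0,0,0],[1,0,0,0,0,0,0],[1,0,0,0,0,0,0],[1,0,0,0,0,0,0],[1,0,0,0,0,0,0]]]'
python3 plan.py 526 -437 36 61 50
```

```text
t: 26.3
tool_pos: [0.5252, -0.4392, 0.0373]
orientation: [-0.685, 0.176, -0.487]
force: [-1.1, 0.0, -1.0]
opening: 0.0177
t 26.3 tcp mm [ 525.2 -439.2   37.3] psi,theta,roll [61.  49.9  0.1] F [-1.1  0.  -1. ] M [-0.53  0.25  0.01] open 17.7
q [-1.14  0.94  0.97  0.68  1.79 -0.68]
shift now-axes cm [-0.04  0.26  0.05] turn deg [0.08 0.01 0.11] shift final-axes [-0.04  0.26  0.05] world [ 0.08  0.22 -0.13]
t: 27.1
tool_pos: [0.5253, -0.4393, 0.0364]
orientation: [-0.685, 0.176, -0.487]
force: [-0.2, -0.8, -1.3]
opening: 0.0176
t 27.1 tcp mm [ 525.3 -439.3   36.4] psi,theta,roll [61.  49.9  0.1] F [-0.2 -0.8 -1.3] M [-0.48  0.26 -0.05] open 17.6
q [-1.14  0.94  0.97  0.68  1.79 -0.68]
shift now-axes cm [-0.05  0.2   0.12] turn deg [0.08 0.02 0.12] shift final-axes [-0.05  0.2   0.12] world [ 0.07  0.23 -0.04]
```

```bash
python3 -m creep '[[[1,0,0.06,-0.08,0,0,0],[1,0,0,0,0,0,0],[1,0,0.03,-0.04,0,0,0],[1,0,0,0,0,0,0],[1,0,0,0,0,0,0],[1,0,0,0,0,0,0],[1,0,0,0,0,0,0],[1,0,0,0,0,0,0]]]'
python3 plan.py 526 -437 36 61 50; python3 -c "
from plant import readout
print(readout.read_state()['joint_torque'].round(2))"
```

```text
t: 27.9
tool_pos: [0.5254, -0.4394, 0.036]
orientation: [-0.684, 0.175, -0.487]
force: [-0.9, -0.9, 1.1]
opening: 0.0176
t 27.9 tcp mm [ 525.4 -439.4   36. ] psi,theta,roll [61.1 50.   0.1] F [-0.9 -0.9  1.1] M [-0.04  0.1   0.15] open 17.6
q [-1.15  0.94  0.97  0.68  1.79 -0.69]
shift now-axes cm [-0.06  0.18  0.15] turn deg [0.02 0.08 0.13] shift final-axes [-0.06  0.19  0.15] world [ 0.06  0.24 -0.  ]
[  0.3  -83.21 -41.5    3.98   3.04   0.  ]
```

```bash
python3 -m creep '[[[1,-0.02,0.4,0.33,0,0,0],[1,0,0.54,0.45,0,0,0],[1,0,0.54,0.45,0,0,0],[1,0,0.54,0.45,0,0,0],[1,0,0.54,0.45,0,0,0],[1,0,0.54,0.45,0,0,0],[1,0,0.3,0.25,0,0,0],[1,0,0,0,0,0,0]]]'
python3 plan.py 601 -301 36 61 50
```

```text
t: 28.7
tool_pos: [0.5492, -0.3971, 0.0363]
orientation: [-0.685, 0.174, -0.487]
force: [0.3, -1.2, 1.1]
opening: 0.0177
t 28.7 tcp mm [ 549.2 -397.1   36.3] psi,theta,roll [61.2 49.9  0.2] F [ 0.3 -1.2  1.1] M [-0.28  0.11 -0.05] open 17.7
q [-1.09  0.87  1.08  0.7   1.72 -0.68]
shift now-axes cm [-0.14  8.37  7.01] turn deg [0.09 0.13 0.18] shift final-axes [-0.13  8.38  7.  ] world [ 5.18  9.61 -0.03]
```

```bash
python3 -m creep '[[[1,0,0.4,0.33,0,0,0],[1,0,0.54,0.45,0,0,0],[1,0,0.54,0.45,0,0,0],[1,0,0.54,0.45,0,0,0],[1,0,0.54,0.45,0,0,0],[1,0,0.3,0.25,0,0,0],[1,0,0,0,0,0,0],[1,0,0,0,0,0,0]]]'
python3 plan.py 601 -301 36 61 50
python3 - <<'E'
from plant import optics; from h import *
a=optics.read_camera('wrist'); np.savez('cam_w8.npz',**a); cv2.imwrite('pics/w8.png',cv2.resize(a['frame'][:260,150:500],None,fx=1.8,fy=1.8)[:,:,::-1])
E
```

```text
t: 29.5
tool_pos: [0.569, -0.3623, 0.0363]
orientation: [-0.686, 0.173, -0.488]
force: [-1.3, -2.3, 2.0]
opening: 0.0178
t 29.5 tcp mm [ 569.  -362.3   36.3] psi,theta,roll [61.2 49.9  0.3] F [-1.3 -2.3  2. ] M [-0.29  0.14 -0.07] open 17.8
q [-1.05  0.82  1.16  0.72  1.68 -0.66]
shift now-axes cm [-0.18  5.3   4.43] turn deg [0.12 0.14 0.24] shift final-axes [-0.17  5.31  4.42] world [ 3.2   6.13 -0.03]
```

View pics/w8.png

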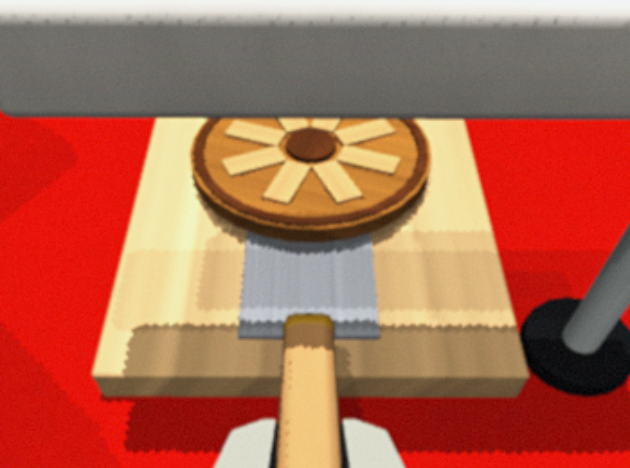

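```bash
python3 -m creep '[[[1,-0.02,0.4,0.33,0,0.1,0.2],[1,-0.02,0.54,0.45,0,0,0],[1,-0.02,0.54,0.45,0,0,0],[1,-0.02,0.54,0.45,0,0,0],[1,0,0.4,0.33,0,0,0],[1,0,0.2,0.16,0,0,0],[1,0,0,0,0,0,0],[1,0,0,0,0,0,0]]]'
python3 plan.py 600 -302 36 61 50
```

```text
t: 30.35
tool_pos: [0.5861, -0.3302, 0.0363]
orientation: [-0.686, 0.176, -0.486]
force: [-0.3, -4.4, 1.5]
opening: 0.018
t 30.4 tcp mm [ 586.1 -330.2   36.3] psi,theta,roll [61.1 49.8  0.1] F [-0.3 -4.4  1.5] M [-0.31  0.11 -0.11] open 18.0
q [-1.01  0.78  1.22  0.74  1.64 -0.64]
shift now-axes cm [-0.15  2.42  2.01] turn deg [0.16 0.04 0.08] shift final-axes [-0.15  2.42  2.  ] world [ 1.39  2.82 -0.03]
```

```bash
python3 -m creep '[[[1,0,0.4,0.33,0,0,0],[1,-0.02,0.5,0.42,0,0,0],[1,-0.02,0.5,0.42,0,0,0],[1,-0.02,0.5,0.42,0,0,0],[1,0,0.3,0.25,0,0,0],[1,0,0.1,0.08,0,0,0],[1,0,0,0,0,0,0],[1,0,0,0,0,0,0]]]'
python3 plan.py 600 -302 36 61 50
python3 - <<'E'
from plant import optics; from h import *
s=optics.read_camera('side'); t=optics.read_camera('top'); np.savez('cam_s9.npz',**s); np.savez('cam_t9.npz',**t)
for n,c in (('side',s),('top',t)):
    P=cloud(c)*1000; d=(P-[637,-237,0]); u=np.array([.4848,.8746,0]); v=np.array([-.8746,.4848,0])
    X,Y,Zz=d@u,d@v,P[...,2]
    hsv=cv2.cvtColor(c['frame'],cv2.COLOR_RGB2HSV).astype(int)
    m=(abs(X-20)<75)&(abs(Y)<75)&(Zz>24)&(Zz<37)&(X<75)
    k=np.linalg.lstsq(np.c_[X[m],Y[m],np.ones(m.sum())],Zz[m],rcond=None)[0]
    vv,uu=np.nonzero(m); q=plane(c,np.c_[uu,vv],.031)*1000-[637,-237,0]; q2=np.c_[q@u,q@v]
    (cc,rr)=cv2.minEnclosingCircle(q2.astype(np.float32)); print(n,'roundel board xy',np.round(cc,1),round(rr,1),'tilt deg x,y',np.degrees(k[:2]).round(2),'z ctr',k@[20,0,1],m.sum())
E
```

```text
t: 31.15
tool_pos: [0.5911, -0.3219, 0.0394]
orientation: [-0.71, 0.181, -0.497]
force: [-1.8, -3.2, 0.6]
opening: 0.0178
t 31.1 tcp mm [ 591.1 -321.9   39.4] psi,theta,roll [60.8 48.5  0.4] F [-1.8 -3.2  0.6] M [-0.26  0.18 -0.02] open 17.8
q [-0.99  0.74  1.26  0.73  1.6  -0.63]
shift now-axes cm [-0.21  1.85  1.19] turn deg [ 1.5  -0.14  0.76] shift final-axes [-0.18  1.88  1.14] world [ 0.89  1.99 -0.34]
side roundel board xy [11.6  6.2] 85.3 tilt deg x,y [-1.23 -0.24] z ctr 31.92160674281615 634
top roundel board xy [25.7 -1.5] 80.6 tilt deg x,y [-1.14 -0.49] z ctr 31.33716732413085 927
```

Run:
```python
from plant import optics; from h import *
a=optics.read_camera('wrist'); np.savez('cam_w9.npz',**a); s=load('s9'); t=load('t9')
f=lambda c,x,w,h,S:cv2.resize(c['frame'][int(x[1])-h:int(x[1])+h,int(x[0])-w:int(x[0])+w],S,interpolation=cv2.INTER_CUBIC)
A=cv2.resize(a['frame'][:200,200:440],(480,400),interpolation=cv2.INTER_CUBIC)
ps=proj(s,[.637,-.25,.03])[0]; pt=proj(t,[.637,-.25,.03])[0]; print(ps,pt)
Sd=f(s,ps,40,50,(320,400)); T=f(t,pt,80,20,(800,200))
o=np.vstack([np.hstack([A,Sd]),T]); cv2.imwrite('pics/w9.png',o[:,:,::-1])
```

```text
[331.96170582 175.83810663] [369.25144722 178.38907023]
```

View pics/w9.png

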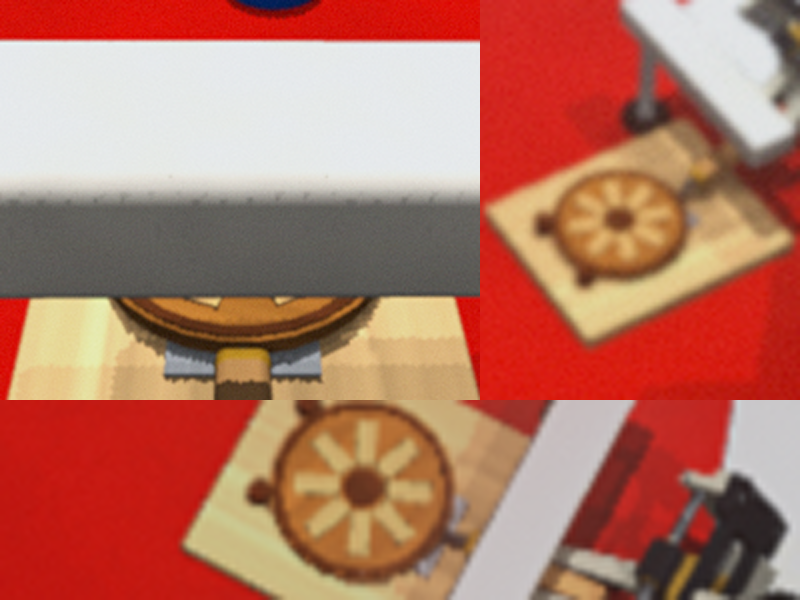

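The roundel is seated against both dowels in the side and top crops. The blade is under it to within about 10 mm of its rear edge, and only a strip shows beside the handle at (240,360). The push stalled where the neck meets the rim, so I'll lift slowly from here.

```bash
python3 -m creep '[[[1,0,-0.1,0.12,0,0,0],[1,0,-0.1,0.12,0.4,0,0],[1,0,-0.1,0.12,0.5,0,0],[1,0,-0.12,0.15,0.5,0,0],[1,0,-0.15,0.17,0.2,0,0],[1,0,-0.15,0.17,0,0,0],[1,0,-0.1,0.12,0,0,0],[1,0,0,0,0,0,0]]]'
python3 plan.py 591 -322 53 61 50
cat > rd.py <<'E'
from plant import optics; from h import *; import sys
from plan import state,angles
def rd(cams=('side','top'),zlo=.03,zhi=.2,tag='x'):
    s,p,R=state(); p=p*1000; psi=np.radians(angles(R)[0]); u=np.array([np.cos(psi),np.sin(psi),0]); v=np.array([-u[1],u[0],0])
    for n in cams:
        c=optics.read_camera(n); np.savez(f'cam_{tag}{n}.npz',**c); P=cloud(c)*1000; L=P-p; X,Y,Zz=L@u,L@v,L[...,2]
        m0=(X>55)&(X<190)&(abs(Y)<75)&(Zz>-15)&(Zz<15)
        hsv=cv2.cvtColor(c['frame'],cv2.COLOR_RGB2HSV).astype(int); m0&=(hsv[...,1]>60)&(hsv[...,0]<30)&~((hsv[...,0]<6)&(hsv[...,1]>200))
        k_,l,st,_=cv2.connectedComponentsWithStats(m0.astype(np.uint8)); m=l==1+np.argmax(st[1:,4])
        k=np.linalg.lstsq(np.c_[X[m],Y[m],np.ones(m.sum())],Zz[m],rcond=None)[0]
        r=Zz[m]-(np.c_[X[m],Y[m],np.ones(m.sum())]@k); g=abs(r)<6
        q=np.c_[X[m],Y[m]][g].astype(np.float32); cc,rr=cv2.minEnclosingCircle(q)
        print(n,'roundel rel TCP',np.round(cc,1),'r',round(rr,1),'n',m.sum(),'tilt x,y deg',np.degrees(k[:2]).round(2),'top z rel',(k@[*cc,1]).round(1),'world',(p+cc[0]*u+cc[1]*v).round(1))
if __name__=='__main__': rd(sys.argv[1].split(',') if len(sys.argv)>1 else ('side','top'))
E
python3 rd.py
```

```text
t: 32.1
tool_pos: [0.5908, -0.3199, 0.0486]
orientation: [-0.681, 0.177, -0.496]
force: [0.6, -1.4, -3.5]
opening: 0.0176
t 32.1 tcp mm [ 590.8 -319.9   48.6] psi,theta,roll [60.6 50.1  0.2] F [ 0.6 -1.4 -3.5] M [-1.38  0.68 -0.12] open 17.6
q [-1.    0.75  1.25  0.75  1.63 -0.63]
shift now-axes cm [ 0.12 -0.41  0.22] turn deg [-0.12 -0.26  0.57] shift final-axes [ 0.12 -0.42  0.22] world [ 0.02 -0.21  0.44]
side roundel rel TCP [123.   -3.2] r 69.8 n 782 tilt x,y deg [-3.5  -0.12] top z rel -3.7 world [ 654.  -214.3   48.6]
top roundel rel TCP [120.8  -3.1] r 68.7 n 1083 tilt x,y deg [-3.45 -0.15] top z rel -4.4 world [ 652.8 -216.1   48.6]
```

```bash
python3 -m creep '[[[1,0,0,0,0.5,0,0],[1,0,0,0,0.6,0,0],[1,0,0,0,0.6,0,0],[1,0,0,0,0.6,0,0],[1,0,0,0,0.6,0,0],[1,0,0,0,0.5,0,0],[1,0,0,0,0,0,0],[1,0,0,0,0,0,0]]]' 60
python3 plan.py 591 -322 53 61 50; python3 rd.py
```

```text
t: 33.0
tool_pos: [0.5907, -0.3182, 0.0484]
orientation: [-0.614, 0.161, -0.498]
force: [0.0, 0.2, -2.0]
opening: 0.0177
t 33.0 tcp mm [ 590.7 -318.2   48.4] psi,theta,roll [60.6 54.   0.1] F [ 0.   0.2 -2. ] M [-0.94  0.48 -0.03] open 17.7
q [-1.02  0.79  1.22  0.79  1.67 -0.65]
shift now-axes cm [ 0.22 -0.52  0.19] turn deg [-4.01 -0.27  0.45] shift final-axes [ 0.21 -0.54  0.15] world [ 0.03 -0.38  0.46]
side roundel rel TCP [117.8  -0.7] r 65.6 n 775 tilt x,y deg [-1.34  0.15] top z rel 4.3 world [ 649.1 -215.9   48.4]
top roundel rel TCP [112.6  -2.8] r 62.7 n 1100 tilt x,y deg [-0.64 -0.24] top z rel 3.8 world [ 648.5 -221.5   48.4]
```

```bash
python3 -m creep '[[[1,0,-0.15,0.2,0.5,0,0],[1,0,-0.2,0.2,0.5,0,0],[1,0,-0.35,0,0,0,0],[1,0,-0.5,-0.3,0,0,0],[1,0,-0.73,-0.53,0,0,0],[1,0,-0.97,-0.7,0,0,0],[1,0,-1.2,-0.85,0,0,0],[1,0,-1.2,-0.85,0,0,0]]]'
python3 plan.py 490 -498 60 61 55
python3 -m creep '[[[1,0,-1.2,-0.85,0,0,0],[1,0,-1.2,-0.85,0,0,0],[1,0,-1.2,-0.85,0,0,0],[1,0,-1.2,-0.85,0,0,0],[1,0,-1.2,-0.85,0,0,0],[1,0,-0.9,-0.64,0,0,0],[1,0,-0.5,-0.35,0,0,0],[1,0,-0.25,-0.18,0,0,0]]]'
python3 plan.py 490 -498 60 61 55; python3 rd.py
```

```text
t: 33.9
tool_pos: [0.5597, -0.3731, 0.0572]
orientation: [-0.597, 0.154, -0.498]
force: [0.3, -1.3, -2.3]
opening: 0.0177
t 33.9 tcp mm [ 559.7 -373.1   57.2] psi,theta,roll [60.8 55.   0.1] F [ 0.3 -1.3 -2.3] M [-0.96  0.49  0.01] open 17.7
q [-1.09  0.87  1.1   0.77  1.76 -0.67]
shift now-axes cm [  0.07 -11.88  -7.97] turn deg [-0.04 -0.13  0.42] shift final-axes [ -0.04 -11.87  -7.97] world [ -6.97 -12.49   0.28]
t: 34.7
tool_pos: [0.5042, -0.4685, 0.0551]
orientation: [-0.598, 0.158, -0.506]
force: [-0.3, -0.4, -3.1]
opening: 0.0176
t 34.7 tcp mm [ 504.2 -468.5   55.1] psi,theta,roll [60.3 55.   0.1] F [-0.3 -0.4 -3.1] M [-0.9   0.42 -0.01] open 17.6
q [-1.21  1.02  0.86  0.73  1.9  -0.68]
shift now-axes cm [ 0.24 -2.96 -1.47] turn deg [ 0.04 -0.42  0.82] shift final-axes [ 0.19 -2.96 -1.47] world [-1.42 -2.95  0.49]
side roundel rel TCP [117.5   0.7] r 62.2 n 396 tilt x,y deg [ 0.62 -0.2 ] top z rel 6.1 world [ 561.9 -366.1   55.1]
top roundel rel TCP [112.4  -2.2] r 62.4 n 959 tilt x,y deg [ 1.38 -0.17] top z rel 5.9 world [ 561.8 -371.9   55.1]
```

```bash
python3 -m creep '[[[1,0,-0.3,-0.2,0,0,0],[1,0,-0.6,-0.4,0,0,0],[1,0,-0.8,-0.55,0,0,0],[1,0,-0.8,-0.55,0,0,0],[1,0,-0.4,-0.25,0,0,0],[1,0,-0.2,-0.1,0,0,0],[1,0,-0.1,0.2,0,0,0],[1,0,-0.3,0.45,0,0,0]]]'
python3 plan.py 490 -498 210 60 55
python3 -m creep '[[[1,0,-0.5,0.7,0,0,0],[1,0,-0.7,1,0,0,0],[1,0,-0.9,1.3,0,0,0],[1,0,-1.1,1.5,0,0,0],[1,0,-1.1,1.5,0,0,0],[1,0,-1.1,1.5,0,0,0],[1,0,-0.7,1,0,0,0],[1,0,-0.4,0.6,0,0,0]]]'
python3 plan.py 490 -498 210 60 55; python3 rd.py
```

```text
t: 35.6
tool_pos: [0.4855, -0.5004, 0.0634]
orientation: [-0.596, 0.158, -0.503]
force: [-0.3, -0.1, -2.5]
opening: 0.0175
t 35.6 tcp mm [ 485.5 -500.4   63.4] psi,theta,roll [60.3 55.   0. ] F [-0.3 -0.1 -2.5] M [-0.92  0.46 -0.02] open 17.5
q [-1.24  1.08  0.74  0.73  1.96 -0.67]
shift now-axes cm [ 0.29 -8.04 12.26] turn deg [-0.04  0.17 -0.18] shift final-axes [ 0.28 -8.05 12.25] world [ 0.45  0.24 14.66]
t: 36.4
tool_pos: [0.4858, -0.5011, 0.1894]
orientation: [-0.6, 0.154, -0.502]
force: [0.5, 0.1, -2.5]
opening: 0.0177
t 36.4 tcp mm [ 485.8 -501.1  189.4] psi,theta,roll [60.8 54.9  0.3] F [ 0.5  0.1 -2.5] M [-0.88  0.48 -0.04] open 17.7
q [-1.24  0.96  0.71  0.78  2.08 -0.55]
shift now-axes cm [ 0.23 -0.79  1.96] turn deg [ 0.12  0.44 -0.14] shift final-axes [ 0.21 -0.79  1.96] world [0.42 0.31 2.06]
side roundel rel TCP [115.   0.] r 62.5 n 659 tilt x,y deg [ 1.77 -0.37] top z rel 6.6 world [ 541.9 -400.7  189.4]
top roundel rel TCP [113.3  -3. ] r 62.4 n 1303 tilt x,y deg [ 1.28 -0.61] top z rel 7.3 world [ 543.7 -403.7  189.4]
```

```bash
python3 - <<'E'
from kin import *; from plan import Rt
P=fit(); q=None
for p,psi in [((486,-501,205),60.8),((517,-160,215),60),((535,20,215),59),((549,183,215),58.4),((549,183,57),58.4),((549,183,40),58.4),((549-65,183-106,40),58.4),((549-80,183-130,30),58.4)]:
    q,e,a=ik(np.array(p)/1000,Rt(psi,54),P,q0=q); print(p,round(e,1),round(a,1),q.round(2))
E
python3 plan.py 549 182.7 215 58.4 54
```

```text
(486, -501, 205) 0.0 0.0 [-1.23  0.94  0.69  0.77  2.09 -0.53]
(517, -160, 215) 0.0 0.0 [-0.98  0.16  1.74  0.82  1.73 -0.53]
(535, 20, 215) 0.0 0.0 [-0.72 -0.16  2.05  0.92  1.52 -0.36]
(549, 183, 215) 0.0 0.0 [-0.37 -0.35  2.21  0.99  1.26 -0.13]
(549, 183, 57) 0.0 0.0 [-0.37 -0.01  2.26  1.14  1.07 -0.51]
(549, 183, 40) 0.0 0.0 [-0.37  0.04  2.26  1.16  1.05 -0.55]
(484, 77, 40) 0.0 0.0 [-0.7  -0.02  2.31  0.99  1.27 -0.68]
(469, 53, 30) 0.0 0.0 [-0.78  0.02  2.3   0.96  1.3  -0.74]
t 36.5 tcp mm [ 485.9 -501.3  189.4] psi,theta,roll [60.8 54.8  0.3] F [ 0.3 -0.  -2. ] M [-0.9   0.44 -0.04] open 18.0
q [-1.24  0.96  0.71  0.78  2.08 -0.55]
shift now-axes cm [-28.32  49.59  38.26] turn deg [-0.85  1.42 -1.41] shift final-axes [-30.47  48.3   38.26] world [ 6.31 68.4   2.56]
```

```bash
python3 -m creep '[[[1,-0.17,0.15,0.4,0,0,0],[1,-0.33,0.35,0.65,0,0,0],[1,-0.5,0.65,0.9,0,0,0],[1,-0.66,0.95,1.1,0,0,0],[1,-0.83,1.3,1.25,0,0,0],[1,-1,1.73,1.35,0,0,0],[1,-1,1.73,1.35,0,0,0],[1,-1,1.73,1.35,0,0,0]]]'
python3 -m creep '[[[1,-1,1.73,1.35,0,0,0],[1,-1,1.73,1.35,0,0,0],[1,-1,1.73,1.35,0,0,0],[1,-1,1.73,1.35,0,0,0],[1,-1,1.73,1.35,0,0,0],[1,-1,1.73,1.35,0,0,0],[1,-1,1.73,1.35,0,0,0],[1,-1,1.73,1.35,0,0,0]]]'
python3 plan.py 549 182.7 215 58.4 54
```

```text
t: 37.3
tool_pos: [0.4945, -0.3643, 0.1984]
orientation: [-0.589, 0.165, -0.502]
force: [0.5, -0.0, -1.9]
opening: 0.0174
t: 38.1
tool_pos: [0.5091, -0.1576, 0.2015]
orientation: [-0.579, 0.178, -0.498]
force: [-0.5, -0.3, -2.6]
opening: 0.0177
t 38.1 tcp mm [ 509.1 -157.6  201.5] psi,theta,roll [58.2 55.7 -1.3] F [-0.5 -0.3 -2.6] M [-0.9   0.42 -0.01] open 17.7
q [-1.    0.19  1.75  0.83  1.74 -0.55]
shift now-axes cm [-13.5   25.43  18.61] turn deg [-1.67 -0.08 -2.21] shift final-axes [-14.43  24.34  19.36] world [ 3.99 34.03  1.35]
```

```bash
python3 -m creep '[[[1,-1,1.77,1.35,-0.2,0,-0.3],[1,-1,1.77,1.35,-0.2,0,-0.3],[1,-1,1.77,1.35,-0.2,0,-0.3],[1,-1,1.77,1.35,-0.2,0,-0.3],[1,-1,1.77,1.35,-0.2,0,-0.3],[1,-1,1.77,1.35,-0.2,0,-0.3],[1,-1,1.77,1.35,-0.2,0,-0.3],[1,-1,1.77,1.35,-0.2,0,-0.3]]]'
python3 -m creep '[[[1,-1,1.75,1.4,0,0,0],[1,-0.9,1.65,1.3,0,0,0],[1,-0.8,1.4,1.1,0,0,0],[1,-0.65,1.15,0.9,0,0,0],[1,-0.5,0.9,0.7,0,0,0],[1,-0.35,0.6,0.5,0,0,0],[1,-0.2,0.3,0.25,0,0,0],[1,0,0,0,0,0,0]]]'
python3 plan.py 549 182.7 215 58.4 54; python3 rd.py
```

```text
t: 38.9
tool_pos: [0.5257, 0.05, 0.2014]
orientation: [-0.607, 0.187, -0.533]
force: [-0.9, 0.9, -0.9]
opening: 0.0177
t: 39.7
tool_pos: [0.5318, 0.1688, 0.1969]
orientation: [-0.607, 0.2, -0.522]
force: [0.8, -0.1, -4.0]
opening: 0.0175
t 39.7 tcp mm [531.8 168.8 196.9] psi,theta,roll [56.3 53.9 -1.6] F [ 0.8 -0.1 -4. ] M [-0.93  0.46 -0.02] open 17.5
q [-0.42 -0.34  2.23  0.99  1.3  -0.17]
shift now-axes cm [0.69 0.6  2.7 ] turn deg [ 0.14 -1.25 -1.08] shift final-axes [0.74 0.62 2.68] world [1.72 1.39 1.81]
side roundel rel TCP [115.5   4.4] r 62.5 n 1355 tilt x,y deg [1.28 1.26] top z rel 4.3 world [592.3 267.3 196.9]
top roundel rel TCP [112.9   1.9] r 62.2 n 1311 tilt x,y deg [1.34 1.42] top z rel 3.5 world [592.9 263.8 196.9]
```

```bash
python3 -m creep '[[[1,0.1,0.3,0.2,0,-0.4,-0.3],[1,0.2,0.5,0.35,0,-0.5,-0.4],[1,0.2,0.6,0.4,0,-0.4,-0.4],[1,0.1,0.6,0.1,0,0,0],[1,0,0.6,-0.4,0,0,0],[1,0,0.6,-0.8,0,0,0],[1,0,0.6,-0.9,0,0,0],[1,0,0.6,-0.9,0,0,0]]]'
python3 plan.py 549 182.7 100 58.4 54; python3 rd.py
```

```text
t: 40.6
tool_pos: [0.5531, 0.1852, 0.1533]
orientation: [-0.616, 0.168, -0.538]
force: [-0.8, -1.0, -2.4]
opening: 0.018
t 40.6 tcp mm [553.1 185.2 153.3] psi,theta,roll [58.8 53.9  0.4] F [-0.8 -1.  -2.4] M [-0.89  0.5   0.01] open 18.0
q [-0.36 -0.24  2.24  1.04  1.17 -0.26]
shift now-axes cm [-0.26  2.8  -4.56] turn deg [0.12 0.21 0.37] shift final-axes [-0.22  2.79 -4.56] world [-0.41 -0.25 -5.33]
side roundel rel TCP [116.   -1.6] r 62.9 n 1345 tilt x,y deg [ 1.45 -0.8 ] top z rel 4.3 world [614.7 283.5 153.3]
top roundel rel TCP [113.3  -2.8] r 62.8 n 1236 tilt x,y deg [ 1.79 -0.54] top z rel 0.8 world [614.2 280.6 153.3]
```

```bash
python3 -m creep '[[[1,-0.05,0,-0.2,-0.3,0.1,0.1],[1,-0.1,0.2,-0.5,-0.4,0.1,0.1],[1,-0.05,0.4,-0.8,-0.3,0,0.1],[1,0,0.5,-0.8,-0.3,0,0],[1,0,0.5,-0.8,0,0,0],[1,0,0.5,-0.75,0,0,0],[1,0,0.3,-0.4,0,0,0],[1,0,0.15,-0.2,0,0,0]]]'
python3 plan.py 548.6 182.3 70 58.4 52.8; python3 rd.py
```

```text
t: 41.5
tool_pos: [0.5468, 0.1797, 0.0969]
orientation: [-0.638, 0.184, -0.533]
force: [-0.4, 0.3, -1.8]
opening: 0.0178
t 41.5 tcp mm [546.8 179.7  96.9] psi,theta,roll [58.1 52.4 -0.1] F [-0.4  0.3 -1.8] M [-0.87  0.48  0.03] open 17.8
q [-0.36 -0.14  2.26  1.06  1.11 -0.36]
shift now-axes cm [ 0.03  1.89 -1.94] turn deg [ 0.39 -0.18  0.02] shift final-axes [ 0.02  1.88 -1.95] world [ 0.18  0.26 -2.69]
side roundel rel TCP [114.9   0.4] r 63.0 n 1269 tilt x,y deg [ 0.06 -0.03] top z rel 1.3 world [607.2 277.5  96.9]
top roundel rel TCP [113.6  -1.5] r 62.6 n 1148 tilt x,y deg [0.13 0.26] top z rel 0.1 world [608.  275.4  96.9]
```

```bash
python3 -m creep '[[[1,0,0.2,0,0,0,0],[1,0,0.3,-0.1,0,0,0],[1,0,0.35,-0.25,0,0,0],[1,0,0.3,-0.4,0,0,0],[1,0,0.3,-0.4,0,0,0],[1,0,0.3,-0.4,0,0,0],[1,0,0.2,-0.25,0,0,0],[1,0,0.1,-0.12,0,0,0]]]'
python3 plan.py 548.7 182.8 66 58.4 52.4; python3 rd.py
```

```text
t: 42.4
tool_pos: [0.5503, 0.1838, 0.0684]
orientation: [-0.638, 0.181, -0.533]
force: [0.2, 0.2, -1.7]
opening: 0.0176
t 42.4 tcp mm [550.3 183.8  68.4] psi,theta,roll [58.3 52.5 -0. ] F [ 0.2  0.2 -1.7] M [-0.86  0.53  0.02] open 17.6
q [-0.35 -0.06  2.26  1.1   1.06 -0.43]
shift now-axes cm [-0.09  0.01 -0.29] turn deg [-0.05 -0.08  0.1 ] shift final-axes [-0.09  0.01 -0.29] world [-0.16 -0.1  -0.24]
side roundel rel TCP [115.4  -0.5] r 62.9 n 1260 tilt x,y deg [ 0.28 -0.27] top z rel 1.2 world [611.5 281.7  68.4]
top roundel rel TCP [113.   -2.3] r 62.2 n 1105 tilt x,y deg [0.3 0.2] top z rel 0.5 world [611.7 278.7  68.4]
```

```bash
python3 -m creep '[[[1,-0.05,-0.05,-0.15,0,0,0],[1,-0.03,0.03,-0.15,0,0,0],[1,0,0.09,-0.12,0,0,0],[1,0,0.09,-0.12,0,0,0],[1,0,0.09,-0.12,0,0,0],[1,0,0.09,-0.12,0,0,0],[1,0,0.09,-0.12,0,0,0],[1,0,0.09,-0.12,0,0,0]]]'
python3 plan.py 549.5 182.5 45 58.4 52.4
python3 -m creep '[[[1,0,0.09,-0.12,0,0,0],[1,0,0.09,-0.12,0,0,0],[1,0,0.09,-0.12,0,0,0],[1,0,0.09,-0.12,0,0,0],[1,0,0.09,-0.12,0,0,0],[1,0,0.05,-0.06,0,0,0],[1,0,0,0,0,0,0],[1,0,0,0,0,0,0]]]'
python3 plan.py 549.5 182.5 45 58.4 52.4; python3 rd.py
```

```text
t: 43.3
tool_pos: [0.5496, 0.1821, 0.058]
orientation: [-0.637, 0.179, -0.535]
force: [-0.4, 0.3, -0.6]
opening: 0.018
t 43.3 tcp mm [549.6 182.1  58. ] psi,theta,roll [58.4 52.5  0.1] F [-0.4  0.3 -0.6] M [-0.57  0.37  0.03] open 18.0
q [-0.35 -0.03  2.26  1.11  1.05 -0.47]
shift now-axes cm [-0.04  0.81 -1.02] turn deg [-0.14  0.01  0.19] shift final-axes [-0.03  0.82 -1.01] world [-0.01  0.04 -1.3 ]
t: 44.1
tool_pos: [0.5498, 0.1821, 0.049]
orientation: [-0.637, 0.179, -0.535]
force: [-0.2, -0.1, -1.3]
opening: 0.0179
t 44.1 tcp mm [549.8 182.1  49. ] psi,theta,roll [58.4 52.6  0.1] F [-0.2 -0.1 -1.3] M [-0.57  0.28  0.  ] open 17.9
q [-0.35 -0.01  2.26  1.12  1.04 -0.49]
shift now-axes cm [-0.05  0.26 -0.31] turn deg [-0.17  0.    0.19] shift final-axes [-0.05  0.26 -0.31] world [-0.03  0.04 -0.4 ]
side roundel rel TCP [111.9   4.9] r 69.2 n 913 tilt x,y deg [-0.2  -3.67] top z rel 10.2 world [604.3 279.9  49. ]
top roundel rel TCP [110.2  -2.6] r 71.2 n 818 tilt x,y deg [1.43 0.17] top z rel 10.2 world [609.7 274.6  49. ]
```

```bash
cat > rk.py <<'E'
from plant import optics; from h import *
u=np.array([.524,.852,0]); v=np.array([-.852,.524,0])
for n,rc in (('side',(609.5,282.4,0)),('top',(610.4,276,0))):
    c=optics.read_camera(n); P=cloud(c)*1000; L=P-np.array(rc); X,Y,Z=L@u,L@v,P[...,2]
    hsv=cv2.cvtColor(c['frame'],cv2.COLOR_RGB2HSV).astype(int)
    m=(np.hypot(X,Y)<85)&(Z>56)&(Z<72)&(hsv[...,1]>40)&(X>-70)
    k_,l,st,_=cv2.connectedComponentsWithStats(m.astype(np.uint8)); m=l==1+np.argmax(st[1:,4])
    vv,uu=np.nonzero(m); q=plane(c,np.c_[uu,vv],.062)*1000-np.array(rc); cc,rr=cv2.minEnclosingCircle(np.c_[q@u,q@v].astype(np.float32))
    k=np.linalg.lstsq(np.c_[X[m],Y[m],np.ones(m.sum())],Z[m],rcond=None)[0]
    print(n,'roundel in rack frame',np.round(cc,1),'r',round(rr,1),'tilt',np.degrees(k[:2]).round(2),'top z',np.median(Z[m]).round(1),m.sum())
E
python3 rk.py
python3 -m creep '[[[1,0,0.1,-0.13,0,0,0],[1,0,0.05,-0.07,0,0,0],[1,0,-0.25,-0.18,0,0,0],[1,0,-0.5,-0.38,0,0,0],[1,0,-0.7,-0.54,0,0,0],[1,0,-0.8,-0.6,0,0,0],[1,0,-0.8,-0.6,0,0,0],[1,0,-0.8,-0.6,0,0,0]]]'
python3 plan.py 480 69 45 58.4 52.4; python3 rk.py
```

```text
side roundel in rack frame [-1.1 -1.5] r 63.5 tilt [0.   0.12] top z 63.1 1235
top roundel in rack frame [-1.7  3.4] r 66.0 tilt [-0.28  0.28] top z 62.4 1058
t: 45.1
tool_pos: [0.5224, 0.1384, 0.0469]
orientation: [-0.637, 0.178, -0.534]
force: [-1.5, 0.2, -1.5]
opening: 0.0175
t 45.1 tcp mm [522.4 138.4  46.9] psi,theta,roll [58.5 52.6  0.2] F [-1.5  0.2 -1.5] M [-0.53  0.28  0.05] open 17.5
q [-0.49 -0.04  2.29  1.07  1.13 -0.55]
shift now-axes cm [ 0.04 -6.34 -5.09] turn deg [-0.16  0.08  0.15] shift final-axes [ 0.03 -6.32 -5.11] world [-4.24 -6.94 -0.19]
side roundel in rack frame [-2.7 -0.4] r 64.8 tilt [-0.23 -0.1 ] top z 62.9 1242
top roundel in rack frame [1.4 0.6] r 62.3 tilt [-0.04  0.22] top z 62.5 1036
```

```bash
python3 -m creep '[[[1,0,-0.8,-0.65,0,0,0],[1,0,-1,-0.8,0,0,0],[1,0,-1.1,-0.9,0,0,0],[1,0,-1.1,-0.9,0,0,0],[1,0,-1,-0.8,0,0,0],[1,0,-0.6,-0.45,0,0,0],[1,0,-0.3,-0.25,0,0,0],[1,0,0,0,0,0,0]]]'
python3 plan.py 480 69 30 58.4 52.4; python3 rk.py; python3 held.py
```

```text
t: 46.0
tool_pos: [0.4824, 0.0696, 0.046]
orientation: [-0.637, 0.178, -0.539]
force: [-0.1, -0.1, -0.6]
opening: 0.0176
t 46.0 tcp mm [482.4  69.6  46. ] psi,theta,roll [58.4 52.6  0.3] F [-0.1 -0.1 -0.6] M [-0.53  0.29 -0.03] open 17.6
q [-0.7  -0.06  2.31  0.97  1.27 -0.65]
shift now-axes cm [-0.17  0.83 -1.38] turn deg [-0.2  -0.    0.43] shift final-axes [-0.17  0.83 -1.37] world [-0.24 -0.06 -1.6 ]
side roundel in rack frame [-1.1 -1.5] r 63.5 tilt [ 0.06 -0.18] top z 63.0 1230
top roundel in rack frame [1.1 0.9] r 62.5 tilt [-0.12 -0.04] top z 62.6 1074
blade in yaw frame: ctr [95.5 -0.1] size [60. 92.] ang 89.7 top z -13.9 pitch deg(+tip up) 2.6 roll -0.27 world origin [532.4 151.6  30.1]
```

```bash
python3 -m creep '[[[1,0,-0.1,-0.1,-0.8,0,0.3],[1,0,0,0,-0.9,0,0],[1,0,0.3,-0.35,-0.7,0,0],[1,0,0.3,-0.38,0,0,0],[1,0,0.3,-0.38,0,0,0],[1,0,0.2,-0.26,0,0,0],[1,0,0.1,-0.13,0,0,0],[1,0,0,0,0,0,0]]]'
python3 plan.py; python3 held.py
```

```text
t: 46.95
tool_pos: [0.4811, 0.0704, 0.0245]
orientation: [-0.68, 0.191, -0.527]
force: [-0.8, -0.0, -1.0]
opening: 0.0176
t 47.0 tcp mm [481.1  70.4  24.5] psi,theta,roll [58.5 50.   0. ] F [-0.8 -0.  -1. ] M [-0.55  0.31 -0.04] open 17.6
q [-0.67 -0.03  2.31  0.94  1.22 -0.64]
blade in yaw frame: ctr [99.   1.4] size [101.1  61. ] ang 0.0 top z -18.3 pitch deg(+tip up) -0.06 roll -0.08 world origin [531.6 155.5   4.3]
```

Level, 4 mm above the bench. I'll lower it gently in 1 mm steps.

```bash
python3 -m creep '[[[1,0,0.07,-0.09,0,0,0],[1,0,0.07,-0.08,0,0,0],[1,0,0.07,-0.08,0,0,0],[1,0,0.06,-0.08,0,0,0],[1,0,0.06,-0.08,0,0,0],[1,0,0,0,0,0,0],[1,0,0,0,0,0,0],[1,0,0,0,0,0,0]]]'
python3 plan.py
```

```text
t: 47.8
tool_pos: [0.4814, 0.0698, 0.0193]
orientation: [-0.68, 0.191, -0.528]
force: [-0.6, -0.3, -1.0]
opening: 0.0176
t 47.8 tcp mm [481.4  69.8  19.3] psi,theta,roll [58.6 50.   0.1] F [-0.6 -0.3 -1. ] M [-0.57  0.31  0.01] open 17.6
q [-0.67 -0.01  2.31  0.95  1.21 -0.65]
```

```bash
python3 -m creep '[[[1,0,0.06,-0.08,0,0,0],[1,0,0,0,0,0,0],[1,0,0,0,0,0,0],[1,0,0.03,-0.04,0,0,0],[1,0,0,0,0,0,0],[1,0,0,0,0,0,0],[1,0,0,0,0,0,0],[1,0,0,0,0,0,0]]]'
python3 plan.py
```

```text
t: 48.6
tool_pos: [0.482, 0.0699, 0.019]
orientation: [-0.678, 0.189, -0.528]
force: [-1.5, 0.3, 2.9]
opening: 0.0177
t 48.6 tcp mm [482.   69.9  19. ] psi,theta,roll [58.6 50.1  0.1] F [-1.5  0.3  2.9] M [-0.04  0.23  0.13] open 17.7
q [-0.67 -0.01  2.3   0.95  1.21 -0.65]
```

Contact (about 4 N). Open and back away along the fingers.

```bash
python3 -m creep '[[[0,0,0,0,0,0,0],[0,0,0,0,0,0,0],[0,0,0,0,0,0,0],[0,0,0,0,0,0,0],[0,0,0,0,0,0,0],[0,0,-0.5,0,0,0,0],[0,0,-1,0,0,0,0],[0,0,-1.2,0,0,0,0]]]'
python3 -m creep '[[[0,0,-1.2,0,0,0,0],[0,0,-1.2,0,0,0,0],[0,0,-1.2,0,0,0,0],[0,0,-1.2,0.5,0,0,0],[0,0,-1,1,0,0,0],[0,0,-0.5,1,0,0,0],[0,0,0,0,0,0,0],[0,0,0,0,0,0,0]]]'
python3 plan.py; python3 rk.py
python3 - <<'E'
from spat import *
bx=(.38,.62,.03,.22)
for n in ('top','side','wrist'):
    spat(n,'f_'+n,bx)
b=load('top'); 
for n in ('top','side'):
    c0=load(n); c1=load('f_'+n); P=cloud(c0)
    for nm,(x0,x1,y0,y1) in dict(tin=(.74,.86,-.05,.06),gouge=(.5,.72,.46,.53),mallet=(.36,.56,.3,.45),lamp=(.5,.74,-.42,-.25)).items():
        m=(P[...,0]>x0)&(P[...,0]<x1)&(P[...,1]>y0)&(P[...,1]<y1)
        print(n,nm,'px changed',int(((abs(c0['frame'].astype(int)-c1['frame']).max(-1)>60)&m).sum()),'of',int(m.sum()))
top=cv2.resize(load('f_top')['frame'][110:270,120:440],(640,320)); si=cv2.resize(load('f_side')['frame'][110:390,160:450],(300,280)); w=cv2.resize(load('f_wrist')['frame'],(340,280))
o=np.vstack([top,np.hstack([si,w])]); cv2.imwrite('pics/final.png',o[:,:,::-1])
E
```

```text
t: 49.4
tool_pos: [0.4696, 0.0524, 0.0363]
orientation: [-0.678, 0.191, -0.526]
force: [0.4, 1.2, -0.1]
opening: 0.0771
t: 50.2
tool_pos: [0.451, 0.0168, 0.1032]
orientation: [-0.684, 0.188, -0.532]
force: [-0.2, -0.3, 0.3]
opening: 0.093
t 50.2 tcp mm [451.   16.8 103.2] psi,theta,roll [58.7 49.9  0.3] F [-0.2 -0.3  0.3] M [-0.32  0.13  0.02] open 93.0
q [-0.83 -0.23  2.3   0.84  1.45 -0.56]
side roundel in rack frame [-1.1 -1.5] r 63.5 tilt [-0.04  0.12] top z 63.2 1233
top roundel in rack frame [1.3 1.2] r 62.4 tilt [-0.09 -0.14] top z 62.5 1067
top blade ((529.8521728515625, 148.95938110351562), (89.75830841064453, 59.77413558959961), 58.843780517578125)
handle [493.   81.8  48.9] 50.57
side blade ((529.6414794921875, 151.46395874023438), (87.44181060791016, 58.75663757324219), 59.54206848144531)
handle [476.7  67.3  46.8] 53.97
wrist blade ((530.2366943359375, 150.1844940185547), (88.82736206054688, 59.571533203125), 58.52831268310547)
handle [490.7  78.8  48.8] 49.79
top tin px changed 0 of 1059
top gouge px changed 0 of 1310
top mallet px changed 0 of 2650
top lamp px changed 160 of 3481
side tin px changed 0 of 873
side gouge px changed 0 of 1870
side mallet px changed 0 of 3564
side lamp px changed 223 of 2525
```

View pics/final.png

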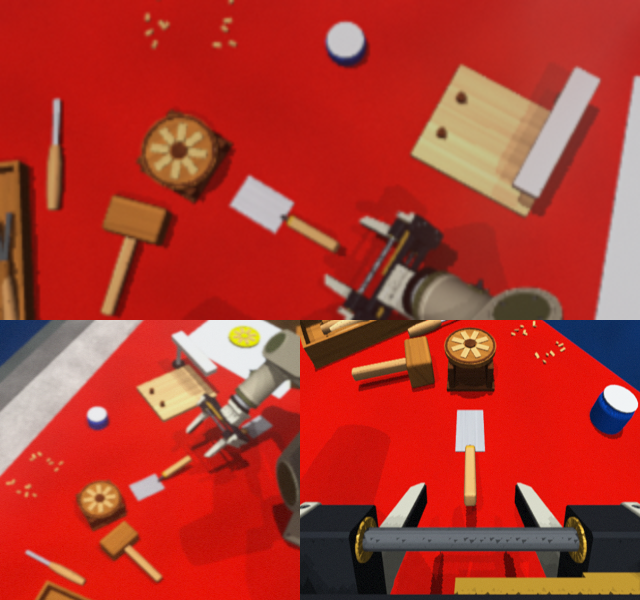

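The final view shows the roundel flat on the rack (180,150), the spatula flat on the bench and free of the open fingers, and the lamp and bystanders in place.

```bash
python3 -c "
from plant import robot
print(robot.close_job())"
```

```text
the job is handed in; nothing more can be done
None
```

The roundel is on the drying rack, the spatula lies blade-flat on the bench, and the job was handed in at about 50 s of the 72 s allowed.

**What I did**
- I picked up the left-most spatula and set it down turned about 45°, because the arm could not reach the leaned-back grasp where it lay.
- I regrasped it leaning back 50° and slid it under the lamp bar and the roundel, which came up against both dowels.
- I lifted the roundel, drew it back out from under the bar, carried it over and lowered it onto the rails. Then I pulled the blade out, laid the spatula down, let go and backed off.

**Last checks**
- **Roundel:** it lies within about 2 mm of the rack centre, tilted less than 0.2°, with its top at z ≈ 63 mm, as expected on the 50 mm rails.
- **Spatula:** all three cameras place the blade near (530, 150) mm, flat, with the gripper open and clear of it.
- **Bystanders:** no pixels changed at the tin, gouge or mallet. Some changed in the lamp region; I put those down to shadow and the arm, since the bar looks in place and no force suggested contact.

**What disagreed or went wrong**
- **Grasps:** two early grasps closed on nothing. In the first I lifted before the fingers had shut. In both, the fingertips were about 22 mm behind the reported TCP instead of 11 mm ahead, and I corrected for that.
- **Insertion:** the push stalled with the roundel about 20 mm forward of the blade centre. It then tipped up to 3.5° tip-down at the start of the lift; I levelled it and it stayed on the blade.
- **Cameras:** the top and side views disagree by 2–6 mm along y, so I compared the roundel with the rack within each view and averaged the two.

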